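Get the clip box out of the blocked sorter drawer

ROBOT

A 6-joint arm with a two-finger parallel gripper is mounted at the origin on a cart in front of the work surface, level with it; the furniture and walls round the work are solid. World frame = base frame: x ahead of the robot, y to its left, z up, the work surface at z = 0. Lengths are in mm, angles in rad, forces in N, time in s.
With the tool pointing down it reaches from about 300 to 775 mm from the base axis. Payload 14.6 kg.
Tool frame: the origin (TCP) lies on the centre line of the jaws, within the pads' length; the fingertips stand 8 mm ahead of it and the grasp point (between the pads) lies 11 mm behind it; z points along the fingers, y is the line along which they close (so a half turn about z gives the same grasp; the last joint's range is limited). The gripper opens to 94 mm and grips with 3 to 60 N. Pads are 16 mm wide; open, the fingers measure 119 mm over their backs; the gripper's body (75 mm by 177 mm) begins 78 mm behind the grasp point.
Start: joints at [-1.214, 0.3, 1.521, -0, 1.321, -0.067], TCP at [226.167, -501.336, 213.446] pointing down, gripper open.
Joint ranges: [-3.03, 3.03], [-0.79, 2.21], [0.23, 2.52], [-1.04, 4.18], [0, 3.07], [-2.55, 2.55]. Speed limits (rad/s): [2.22, 2.22, 2.57, 3.14, 3.14, 3.14].

INTERFACE

Orientations are given as [roll, pitch, yaw] about the fixed x, y, z axes, in that order (R = Rz(yaw) Ry(pitch) Rx(roll)).
In Python, from cell import manip gives the robot as it stands.
- The arm moves only by the tool jog_arm, never from a script. Its argument "rows" is one flat list of numbers, 7 for each row, row after row: the shift along the world's x, y, z in cm, then the turn, a rotation vector about the world's x, y, z in rad, then the closure, from 0 (fully open) to 1 (shut). In form: [dx, dy, dz, rx, ry, rz, fingers, dx, dy, dz, rx, ry, rz, fingers, ...]. A call has 1 to 20 rows; each row shifts and turns the commanded pose from where the row before left it; what a row does not reach is not made up. A row lasts 1/12 s, in which the tool goes at most 41.7 mm and 7.16 degrees, less where a joint would pass 70% of its speed; a pose out of reach is approached as far as the arm can. A call with a gripper value outside its range is refused whole. The fingers move at their own pace and stop on an object; "newtons" is the grip in N (left out, the last holds). Time passes only in rows, so rows that do not move let the fingers close. It gives the time, the measured TCP pose, the force, the opening and the grip force at its end, in the units of the state.
- manip.read_state(): the state, without advancing time (a new reading comes with each control period).
- manip.camera(name): name is "side" or "top" or "wrist"; returns (picture, depth): 480x640x3 uint8, blue, green, red; 480x640 float32, mm along the optical axis (not along the pixel's ray), 0 where there is no reading.
- manip.camera_model(name): a dict with "K" (3x3 intrinsics, pixels), "k1" (the pictures are not rectified: a ray, as slopes to the right and down, at radius r is drawn at 1 + k1 r^2 times it, then the intrinsics apply), "R" (3x3) and "t" (3): a world point X has camera coordinates R X + t. Camera axes: x right, y down, z forward; pixel columns grow to the right and rows downward; lengths in mm; the calibration is good to about 2 mm. A picture is of the moment at which its call begins: read the wrist's pose just before it. camera_model takes no time and is no camera call; for the wrist camera it gives the pose at the moment of the call.
- manip.sign_off(): hands the job in; it is judged then, once.
The state is a dict: "clock": time; "joints": joint angles; "qd": joint speeds; "effort": joint torques, N m; "eef_pos": TCP position; "eef_rot": TCP orientation; "wrist_force": force on the tool from outside, world axes, zero at the start; "moment": the same for the moment, N m; "finger_gap": finger opening in mm; "finger_force": force on a finger pad.
Only numpy, scipy, OpenCV 4.12 (cv2) and the standard library are available. Lean on these libraries where they do the work, as an engineer would, in place of code of your own. Each camera call takes 0.05 s, during which the arm holds its last target. There are 200 camera calls.

TASK

I need the small pale grey box of paper clips from the drawer of the mesh letter sorter in the middle of the desk, but the drawer opens only a crack because the tape measure, the rubber stamp and the glue stick stand in front of it. Stand these three aside on the dark folder, pull the drawer right out, lay the clip box flat on the middle of the pile of white papers and push the drawer fully shut, leaving the eraser inside. Then stand the tape measure, the stamp and the glue stick back where each one stood, lined up as before, without ever knocking one over.

Things in the scene. Friction and masses are not known exactly. Their poses are not given: they have to be found in the camera images.
- sorter: Grey wire-mesh letter sorter with papers standing in it, fixed to the desk, 147 (x) x 204 (y) x 237 mm. Origin: centre of its underside; its x axis points from its front (drawer side) to its back. Its low front part, x from -58 mm to 0, is a flat roof 43 mm high over the drawer; mesh walls and papers rise behind it from x = 0 (front wall to 143 mm, the papers behind to 237 mm).
- sorter_drawer (a joint): How far the sorter's drawer is out along the sorter's -x, m: 0 shut, 0.09 right out (stop); 0.043 to 0.046 at the start. Runs freely with slight drag, stays where left. Inside 117 mm deep (x), 177 mm wide; floor 7.6 mm above the desk, side walls up to 33 mm, front wall up to 38 mm, 2 mm thick, its outer face at sorter x = -59 mm when shut. What lies in it rides along.
- drawer_knob (a point): Centre of the drawer's round knob, 14 mm across and 6 mm long along x, axis along the sorter's x, 22 mm above the desk, 11.5 mm in front of the drawer's front face; a thin stem 6 mm across joins it to the face. Moves with the drawer.
- clip_box: Small closed pale grey box of paper clips, 52 (x) x 72 (y) x 24 mm, 60 g, lid fixed; origin at the centre of its underside. It lies flat in the drawer, its long side along the sorter's x within about 5 degrees; in the open crack only its front half shows, the rest is under the sorter's roof until the drawer is more than about 0.08 out. Grip it across its 52 mm width.
- eraser: White eraser in a blue card sleeve, 20 (x) x 44 (y) x 12 mm, origin at the centre of its underside; lies in the drawer beside the clip box, with at least 25 mm between them, and stays there.
- tape_measure: Yellow pocket tape measure standing upright, 34 (x) x 76 (y) x 60 mm; origin at the centre of its underside. The case is 32 mm thick along x and reaches from y = -24 to +38 mm; the thin tape end sticks out at -y. Its y axis lies along the sorter's x within about 6 degrees at the start. Grip it across its thickness.
- rubber_stamp: Wooden rubber stamp standing on its base, 24 (x) x 60 (y) x 69 mm; origin at the centre of its underside. The base is 14 mm high; above it a neck 18 mm thick and from 34 to 69 mm a turned handle 24 mm thick, on the origin's axis. Its y axis lies along the sorter's x within about 6 degrees at the start. Grip it by the handle.
- glue_stick: Glue stick with red cap standing upright, round, 25 mm diameter, 88 mm high; origin at the centre of its underside. It may be turned any way.
- folder: Dark folder lying flat, fixed, 310 (x) x 240 (y) x 7 mm, origin at the centre of its underside. The side area: a thing stands on it when its own origin is over the folder.
- papers: Pile of white A4 papers lying flat, fixed, 297 (x) x 210 (y) x 8 mm, origin at the centre of its underside.
Mind the look-alikes: they are no part of the job. Several things have the shape of the tape_measure; the one meant has the colours described above. There is more than one size of the glue_stick; the one meant has the size given above.

How it is judged:
By the outcome, as a careful person would: the job done as asked, in the order asked, and still so for the second after the job is handed in, with the robot touching nothing.
It also fails if it takes over 149 s, if anything falls off the work surface, if the arm or the gripper's body presses on something with over 40 N, if the wrist force passes 120 N, or if a joint passes its speed limit or range.

## Working session

There is one attempt and no reset: what is moved stays moved. The work goes in short steps, Python scripts to look and compute and a tool call to move; the robot and the scene stay as the last step left them, time stands still between calls to the robot, and variables do not carry over. Pictures are saved under pics/ and viewed, at most 14 in all, crops included, and the job is handed in when it is done.

Besides the shell and the picture viewer there is one more tool, called after "Call:" as a command line: name --argument value ..., lists and objects as JSON in quotes. jog_arm: Moves the arm, as the interface text tells. Its arguments: {"type":"object","properties":{"rows":{"type":"array"},"newtons":{"type":"number"}},"required":["rows"]}

```bash
mkdir -p pics; cat > h.py <<'E'
import numpy as np, cv2
from cell import manip
def snap(n,f=None):
    p,d=manip.camera(n); m=manip.camera_model(n)
    if f: cv2.imwrite('pics/'+f,p)
    np.savez('/tmp/'+n+'.npz',p=p,d=d,**m)
    return p,d,m
def load(n):
    z=np.load('/tmp/'+n+'.npz'); return z['p'],z['d'],{k:z[k] for k in('K','k1','R','t')}
def rays(uv,m):
    uv=np.asarray(uv,float).reshape(-1,1,2)
    n=cv2.undistortPoints(uv,np.asarray(m['K'],float),np.array([float(m['k1']),0,0,0,0])).reshape(-1,2)
    return np.c_[n,np.ones(len(n))]
def plane(uv,z,m):
    R=np.array(m['R']);t=np.array(m['t']);c=-R.T@t; d=rays(uv,m)@R
    return c+d*((z-c[2])/d[:,2])[:,None]
def pts(uv,depth,m):
    R=np.array(m['R']);t=np.array(m['t'])
    return (rays(uv,m)*np.asarray(depth)[:,None]-t)@R
def cloud(d,m):
    v,u=np.mgrid[0:480,0:640]; P=pts(np.c_[u.ravel(),v.ravel()],d.ravel(),m)
    return P.reshape(480,640,3)
E
python3 -c "
from h import *
for n in('top','side'):
    p,d,m=snap(n,n+'0.png'); print(n,m['K'],m['k1'],-np.array(m['R']).T@m['t'],m['R'])
print(manip.read_state())"
```

```text
top [[568.68662494   0.         317.75315959]
 [  0.         568.68662494 234.25005114]
 [  0.           0.           1.        ]] -0.12802538415464512 [ 356.44612316    8.51817703 1573.79295827] [[ 0.01933802 -0.99979922 -0.00524955]
 [-0.98893621 -0.01835502 -0.14720145]
 [ 0.14707554  0.00803806 -0.9890926 ]]
side [[588.50465887   0.         308.37147989]
 [  0.         588.50465887 249.67367612]
 [  0.           0.           1.        ]] -0.08936655450558302 [ 126.05947355 -978.11319268  800.03478263] [[ 0.90003428 -0.43559634  0.01393305]
 [-0.23168487 -0.50529886 -0.8312612 ]
 [ 0.36913469  0.7449355  -0.55570737]]
{'clock': 0.1, 'joints': array([-1.21362016e+00,  3.00443741e-01,  1.52151736e+00, -2.49225402e-05,
        1.32066844e+00, -6.66213201e-02]), 'qd': array([ 0.00191157, -0.00021378, -0.00163826,  0.00124528,  0.00086047,
        0.00010137]), 'effort': array([-1.09385746e-03, -5.32650983e+01, -3.53287089e+01,  7.08416943e-02,
        2.34944432e-02, -6.03527656e-05]), 'eef_pos': array([ 226.07763565, -501.14613265,  212.92828092]), 'eef_rot': array([-3.14055647e+00, -4.49400835e-05,  4.23803650e-01]), 'wrist_force': array([-0.18300815, -0.75837344,  0.82654194]), 'moment': array([ 0.01325293, -0.00157264,  0.00551033]), 'finger_force': 0.0, 'finger_gap': 93.99800142477234}
```

View pics/top0.png

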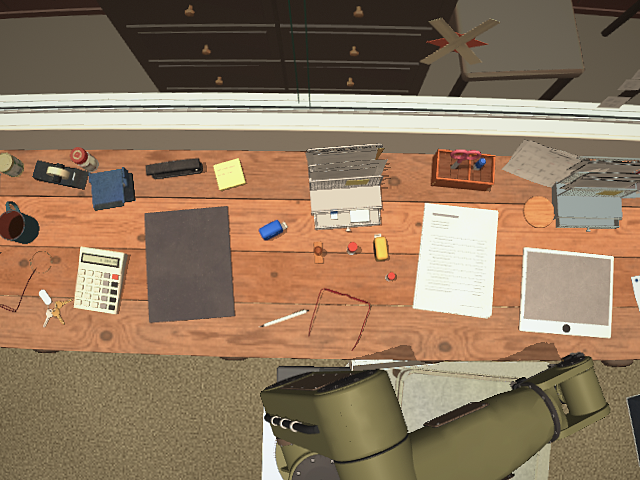

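View pics/side0.png

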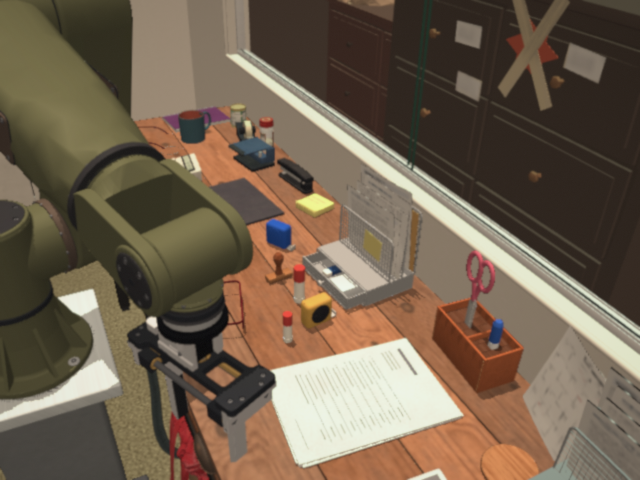

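Top view: stamp (319,253), glue stick (352,247), yellow tape (381,248), a short look-alike glue (391,276), blue look-alike tape (272,229), sorter (347,200), folder (190,265), papers (456,260). The side view agrees. Next I'll get coarse positions.

```bash
python3 -c "
from h import *
p,d,m=load('top'); C=cloud(d,m); hsv=cv2.cvtColor(p,cv2.COLOR_BGR2HSV)
def blob(name,roi,mask,z=None):
    u0,u1,v0,v1=roi; M=np.zeros((480,640),bool); M[v0:v1,u0:u1]=mask[v0:v1,u0:u1]
    n,l,s,c=cv2.connectedComponentsWithStats(M.astype('uint8')); k=1+s[1:,4].argmax(); M=l==k
    q=C[M]; print(name,s[k],'med',np.median(q,0).round(1),'ztop',np.percentile(q[:,2],95).round(1), end=' ')
    cn=cv2.findContours(M.astype('uint8'),0,2)[0][0]; r=cv2.minAreaRect(cn); b=plane(cv2.boxPoints(r),z,m)
    print('ctr',b.mean(0).round(1),'box',b[:,:2].round(0).tolist())
h,s,v=[hsv[...,i] for i in range(3)]
Z=C[...,2]
blob('folder',(135,245,195,330),(v<80),7)
blob('papers',(405,505,195,325),(v>150)&(s<60),8)
blob('tape',(370,392,230,265),Z>30,60)
blob('stamp',(308,330,240,266),Z>30,69)
blob('glue',(343,362,238,258),Z>40,88)
blob('glue2',(383,398,268,284),Z>20,70)
blob('blue',(256,290,215,243),Z>20,60)
blob('roof',(305,390,180,212),(abs(Z-43)<8),43)
print(C[190:232:4,347].round(0).tolist())
print(C[222,300:392:4].round(0).tolist())
"

```

```text
folder [149 197  43   1  43] med [691.4 446.8  -6. ] ztop 2.6 ctr [688.7 443.7   7. ] box [[690.0, 383.0], [690.0, 383.0], [688.0, 505.0], [688.0, 505.0]]
papers [ 413  203   85  116 8167] med [ 521.3 -366.2    8.5] ztop 14.5 ctr [ 525.1 -369.9    8. ] box [[385.0, -242.0], [686.0, -277.0], [666.0, -501.0], [363.0, -460.0]]
tape [373 236  15  25 301] med [ 545.4 -147.1   58.8] ztop 64.9 ctr [ 546.9 -147.6   60. ] box [[577.0, -126.0], [581.0, -162.0], [517.0, -169.0], [513.0, -133.0]]
stamp [314 246   8   9  58] med [537.4  20.7  65.6] ztop 71.5 ctr [537.8  20.6  69. ] box [[548.0, 30.0], [549.0, 11.0], [527.0, 11.0], [527.0, 30.0]]
glue [347 242  10  11  85] med [545.2 -70.1  87.5] ztop 94.2 ctr [545.1 -68.9  88. ] box [[558.0, -57.0], [559.0, -81.0], [532.0, -81.0], [532.0, -57.0]]
glue2 [386 273   9   8  55] med [ 471.8 -173.3   66.8] ztop 73.5 ctr [ 471.1 -173.5   70. ] box [[469.0, -160.0], [485.0, -175.0], [473.0, -187.0], [457.0, -172.0]]
blue [258 220  25  21 315] med [591.3 150.   58.8] ztop 64.8 ctr [591.1 149.3  60. ] box [[594.0, 186.0], [623.0, 131.0], [588.0, 113.0], [5
[... 205 characters left out ...]
57.0, 48.0], [687.0, -58.0, 41.0], [674.0, -57.0, 47.0], [665.0, -58.0, 37.0], [659.0, -59.0, 13.0], [650.0, -60.0, -0.0], [638.0, -60.0, 3.0], [626.0, -60.0, 5.0], [611.0, -59.0, 24.0], [600.0, -59.0, 27.0]]
[[625.0, 72.0, -3.0], [625.0, 61.0, -2.0], [626.0, 49.0, -5.0], [625.0, 38.0, -1.0], [624.0, 27.0, 7.0], [624.0, 16.0, 9.0], [624.0, 4.0, 7.0], [625.0, -7.0, 4.0], [624.0, -18.0, 9.0], [625.0, -29.0, 5.0], [624.0, -40.0, 12.0], [625.0, -51.0, 9.0], [625.0, -63.0, 9.0], [623.0, -73.0, 24.0], [623.0, -84.0, 23.0], [626.0, -96.0, 7.0], [626.0, -107.0, 12.0], [627.0, -119.0, 7.0], [627.0, -130.0, 8.0], [627.0, -141.0, 7.0], [622.0, -149.0, 40.0], [628.0, -164.0, 2.0], [630.0, -176.0, -4.0]]
```

Call:
jog_arm --rows '[0, 3, 2, 0, 0, 0, 0, 0, 4, 3, 0, 0, 0, 0, 0, 4, 3, 0, 0, 0, 0]'

```text
clock: 0.35
eef_pos: [225.8, -403.2, 283.1]
eef_rot: [-3.139, -0.0, 0.423]
wrist_force: [0.5, -0.4, 1.1]
finger_gap: 93.9
finger_force: 0.0
```

Call:
jog_arm --rows '[1.6, 2.8, 0.8, 0, 0, -0.03, 0, 1.6, 2.8, 0.8, 0, 0, -0.03, 0, 1.6, 2.8, 0.8, 0, 0, -0.03, 0, 1.6, 2.8, 0.8, 0, 0, -0.03, 0, 1.6, 2.8, 0.8, 0, 0, -0.03, 0, 1.6, 2.8, 0.8, 0, 0, -0.03, 0, 1.6, 2.8, 0.8, 0, 0, -0.03, 0, 1.6, 2.8, 0.8, 0, 0, -0.03, 0, 1.6, 2.8, 0.8, 0, 0, -0.03, 0, 1.6, 2.8, 0.8, 0, 0, -0.03, 0, 1.6, 2.8, 0.8, 0, 0, -0.03, 0, 1.6, 2.8, 0.8, 0, 0, -0.03, 0, 0, 0, 0, 0, 0, 0, 0, 0, 0, 0, 0, 0, 0, 0, 0, 0, 0, 0, 0, 0, 0]'

```text
clock: 1.6
eef_pos: [417.9, -68.9, 379.0]
eef_rot: [-3.141, 0.001, 0.065]
wrist_force: [-0.3, -1.0, -0.4]
finger_gap: 93.7
finger_force: 0.0
```

```bash
python3 -c "
from h import *
p,d,m=snap('wrist','w1.png'); print(m['K'],m['k1'],-np.array(m['R']).T@m['t'],m['R'],manip.read_state()['eef_pos'])"
```

```text
[[360.07975102   0.         325.81723043]
 [  0.         360.07975102 240.07594405]
 [  0.           0.           1.        ]] -0.020285541332470285 [500.89014956 -63.62235691 550.05926353] [[ 6.33147911e-02 -9.97993547e-01 -3.41203266e-04]
 [-9.56303236e-01 -6.07676484e-02  2.85991981e-01]
 [-2.85438886e-01 -1.77812287e-02 -9.58231950e-01]] [417.78906967 -69.29554553 379.03015155]
```

View pics/w1.png

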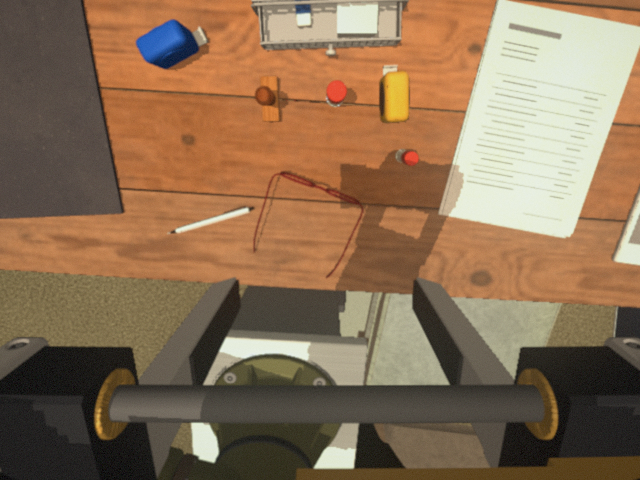

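Wrist view: drawer crack at the top, with clip box (357,18) and eraser (303,15); stamp (267,97), glue (337,93), tape (396,97) with its end pointing toward the drawer, and knob (332,50). I'll move closer for a precise measurement.

Call:
jog_arm --rows '[1.5, 0, -2, 0, 0, 0, 0, 1.5, 0, -3, 0, 0, 0, 0, 1.5, 0, -3, 0, 0, 0, 0, 1.5, 0, -3, 0, 0, 0, 0, 1, 0, -3, 0, 0, 0, 0, 1, 0, -3, 0, 0, 0, 0, 0, 0, 0, 0, 0, 0, 0, 0, 0, 0, 0, 0, 0, 0, 0, 0, 0, 0, 0, 0, 0]'

```text
clock: 2.4
eef_pos: [498.2, -69.4, 211.3]
eef_rot: [3.141, -0.002, 0.063]
wrist_force: [-0.1, -0.6, 1.0]
finger_gap: 94.0
finger_force: 0.0
```

```bash
python3 -c "
from h import *
p,d,m=snap('wrist','w2.png'); print(-np.array(m['R']).T@m['t'],manip.read_state()['eef_pos'])"
```

```text
[580.85047288 -63.55309191 382.96573068] [498.35032305 -69.30331043 211.65103255]
```

View pics/w2.png

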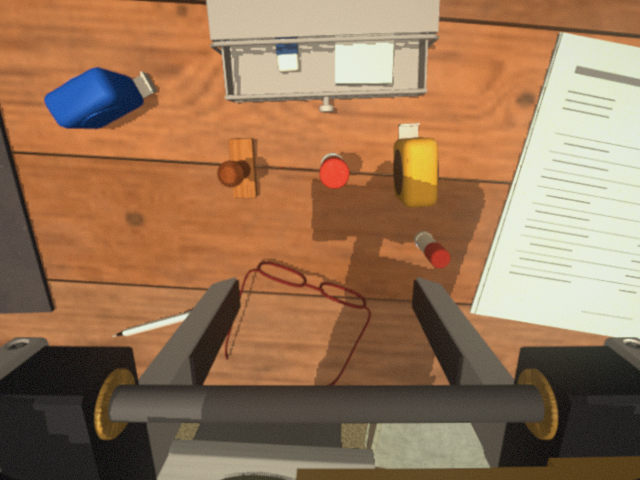

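Close view: stamp base (242,168) with handle at (232,174), glue cap (334,172), tape top about (420,172), knob (327,104), clip box (364,62), eraser (288,55).

```bash
cat >> h.py <<'E'
def rect(mask,roi,z,m,name=''):
    u0,u1,v0,v1=roi; M=np.zeros((480,640),'uint8'); M[v0:v1,u0:u1]=mask[v0:v1,u0:u1]
    n,l,s,c=cv2.connectedComponentsWithStats(M); k=1+s[1:,4].argmax()
    cn=max(cv2.findContours((l==k).astype('uint8'),0,2)[0],key=len).reshape(-1,2)
    P=plane(cn,z,m)[:,:2].astype(np.float32); r=cv2.minAreaRect(P)
    print(name,'area',s[k][4],'ctr',np.round(r[0],1),'size',np.round(r[1],1),'ang',round(r[2],1)); return r
E
cat > meas.py <<'E'
from h import *
p,d,m=load('wrist'); C=cloud(d,m); Z=C[...,2]; hsv=cv2.cvtColor(p,cv2.COLOR_BGR2HSV); h,s,v=[hsv[...,i].astype(int) for i in range(3)]
rect(Z>54,(385,450,125,225),60,m,'tape top')
rect((h>18)&(h<32)&(s>150)&(v>120),(385,450,125,225),60,m,'tape yellow')
rect(Z>78,(310,360,140,200),88,m,'glue top')
rect(((h<5)|(h>174))&(s>190),(310,360,140,195),88,m,'glue red')
rect(Z>52,(210,262,130,210),65,m,'stamp handle')
rect((Z>7)&(Z<24),(210,262,130,210),14,m,'stamp base')
rect((v>200)&(s<40)&(Z>22),(325,400,42,90),31.6,m,'clip')
rect((Z>12)&((v>190)&(s<40)|(h>100)&(s>80)),(270,305,40,78),19.6,m,'eraser')
rect((Z>12)&(Z<32),(315,340,99,114),22,m,'knob')
for q in [(210,6),(211,38),(436,38),(438,6),(218,44),(434,42)]: print(q,C[q[1],q[0]].round(0),plane([q],43,m).round(1)[0])
# drawer front rim top 38
for q in [(224,99),(426,94)]: print('rim',plane([q],38,m).round(1)[0])
for q in [(225,95),(426,91)]: print('rim in',plane([q],38,m).round(1)[0])
E
python3 meas.py
python3 -c "
from h import *
p,d,m=load('top')
print(plane([(145,213),(228,206),(235,318),(150,323)],7,m).round(0))
print(plane([(425,203),(498,210),(492,319),(413,308)],8,m).round(0))
p,d,m=load('wrist')
cv2.imwrite('pics/c2.png',cv2.resize(p[0:220,190:460],None,fx=2.9,fy=2.7))"
```

```text
tape top area 2308 ctr [ 552.8 -149.3] size [60.3 32.1] ang 8.1
tape yellow area 1299 ctr [ 557.9 -148.9] size [45.3 28.9] ang 3.8
glue top area 738 ctr [550.9 -71.9] size [24.1 23.6] ang 3.6
glue red area 538 ctr [551.4 -72.2] size [23.2 22.7] ang 3.6
stamp handle area 572 ctr [542.2  17. ] size [22.5 23.1] ang 3.5
stamp base area 1128 ctr [542.2  18.1] size [59.8 24.9] ang 3.5
clip area 2254 ctr [644.3 -93.5] size [32.  51.2] ang 3.8
eraser area 275 ctr [643.1 -24. ] size [12.7 16.7] ang 3.5
knob area 130 ctr [607.3 -61.8] size [10.7 12.3] ang 3.6
(210, 6) [678.  39.  43.] [677.8  39.1  43. ]
(211, 38) [654.  39.  43.] [653.6  38.7  43. ]
(436, 38) [ 666. -153.   40.] [ 665.7 -152.3   43. ]
(438, 6) [ 690. -151.   42.] [ 689.8 -150.6   43. ]
(218, 44) [649.  32.  44.] [649.3  32.8  43. ]
(434, 42) [ 673. -162.   -0.] [ 662.5 -151.1   43. ]
rim [605.7  29.5  38. ]
rim [ 621.3 -151.2   38. ]
rim in [609.1  28.6  38. ]
rim in [ 623.8 -150.8   38. ]
[[641. 513.   7.]
 [665. 276.   7.]
 [353. 244.   7.]
 [333. 480.   7.]]
[[ 684. -279.    8.]
 [ 668. -488.    8.]
 [ 362. -464.    8.]
 [ 390. -244.    8.]]
```

View pics/c2.png

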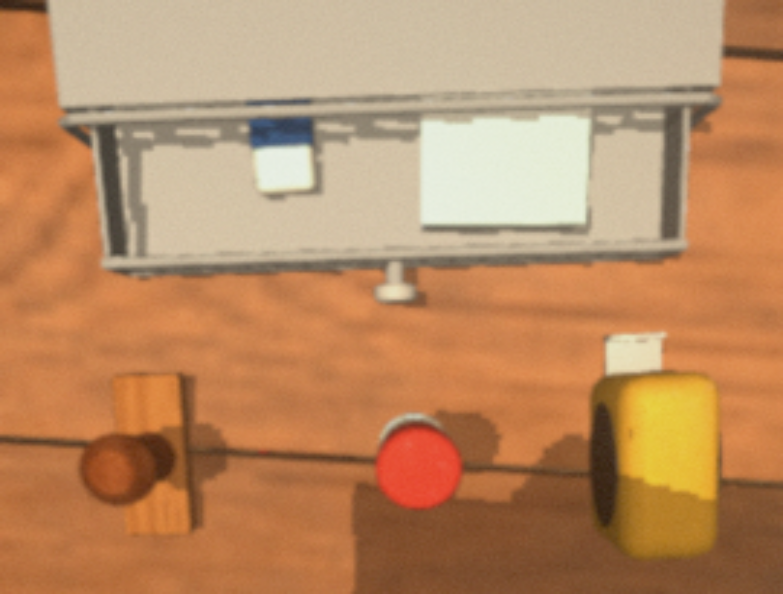

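The crop confirms all three are roughly parallel to the sorter, at about 3.6° of yaw. Going to the tape.

Call:
jog_arm --rows '[1.36, -2, -1.5, 0, 0, 0, 0.36, 1.36, -2, -1.5, 0, 0, 0, 0.36, 1.36, -2, -1.5, 0, 0, 0, 0.36, 1.37, -2, -1.5, 0, 0, 0, 0.36, 0, 0, -2, 0, 0, 0, 0.36, 0, 0, -2, 0, 0, 0, 0.36, 0, 0, -2, 0, 0, 0, 0.36, 0, 0, 0, 0, 0, 0, 0.36, 0, 0, 0, 0, 0, 0, 0.36, 0, 0, 0, 0, 0, 0, 0.36]' --newtons 20

```text
clock: 3.28
eef_pos: [553.5, -149.0, 91.8]
eef_rot: [3.14, -0.003, 0.064]
wrist_force: [-0.2, -0.7, -0.4]
finger_gap: 60.1
finger_force: 0.0
```

```bash
python3 -c "
from h import *
p,d,m=snap('wrist','w3.png'); print(manip.read_state()['eef_pos'],manip.read_state()['finger_gap'])"
```

```text
[ 553.51773334 -148.99064301   91.7800082 ] 60.345857887755905
```

View pics/w3.png

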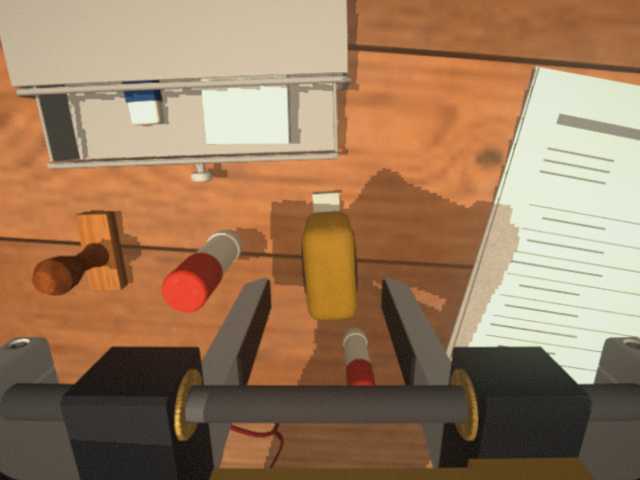

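Tape is at (329,265), centred between fingers whose tips are at columns 270 and 382; clip box is at (245,115). I'll refine yaw and centre from this view.

```bash
python3 -c "
from h import *
p,d,m=load('wrist'); C=cloud(d,m); hsv=cv2.cvtColor(p,cv2.COLOR_BGR2HSV)
M=(C[...,2]>50)&(hsv[...,0]>15)&(hsv[...,0]<34)&(hsv[...,1]>120)
L=[];Rr=[]
for r in range(225,305):
    c=np.where(M[r,290:370])[0]+290
    if len(c)>20: L.append((c[0],r)); Rr.append((c[-1],r))
for e in (L,Rr):
    P=plane(e,52,m)[:,:2]; k=np.polyfit(P[:,0],P[:,1],1); print(np.degrees(np.arctan(k[0])),np.polyval(k,553))
rect(M,(280,380,190,330),54,m,'tape')
s=hsv[...,1];v=hsv[...,2];h=hsv[...,0]
rect((abs(C[...,2]-14)<7),(70,135,200,300),14,m,'base')
rect((C[...,2]>78),(150,250,220,320),88,m,'glue')
rect((v>200)&(s<40)&(C[...,2]>20),(195,300,80,150),31.6,m,'clip')
for q in [(50,164),(336,156)]: print('rim',plane([q],38,m).round(1)[0])
for q in [(18,90),(348,80)]: print('roof',plane([q],43,m).round(1)[0])
print('knob',plane([(202,177)],22,m))
"
```

```text
4.227377825794371 -135.38772671915706
8.827015031874012 -166.70508829285694
tape area 4605 ctr [ 552.9 -151.2] size [62.8 32.8] ang 8.0
base area 2481 ctr [543.2  15.9] size [60.2 27.6] ang 5.0
glue area 1822 ctr [553.2 -74.6] size [24.2 28.2] ang 54.3
clip area 4613 ctr [644.1 -93.6] size [33.1 51.1] ang 3.9
rim [608.1  26.5  38. ]
rim [ 623.7 -150.4   38. ]
roof [650.2  35.5  43. ]
roof [ 666.3 -154.    43. ]
knob [[603.61324503 -62.85719899  22.        ]]
```

Call:
jog_arm --rows '[0, -0.15, 0, 0, 0, 0.065, 0.36, 0, 0, -1.1, 0, 0, 0, 0.36, 0, 0, -1.1, 0, 0, 0, 0.36, 0, 0, -1.1, 0, 0, 0, 0.36, 0, 0, -1.1, 0, 0, 0, 0.36, 0, 0, -1.1, 0, 0, 0, 0.36, 0, 0, -1.1, 0, 0, 0, 0.36, 0, 0, 0, 0, 0, 0, 0.36, 0, 0, 0, 0, 0, 0, 0.5, 0, 0, 0, 0, 0, 0, 0.6, 0, 0, 0, 0, 0, 0, 0.75, 0, 0, 0, 0, 0, 0, 0.75, 0, 0, 0, 0, 0, 0, 0.75, 0, 0, 0, 0, 0, 0, 0.75]' --newtons 20

```text
clock: 4.5
eef_pos: [553.0, -150.3, 24.0]
eef_rot: [3.141, -0.001, 0.129]
wrist_force: [-0.8, -1.0, 2.7]
finger_gap: 32.1
finger_force: 20.0
```

Call:
jog_arm --rows '[0, 0, 1, 0, 0, 0, 0.75, 0, 0, 2, 0, 0, 0, 0.75, 0, 0, 2, 0, 0, 0, 0.75, 0, 0, 2, 0, 0, 0, 0.75, 0, 0, 2, 0, 0, 0, 0.75, 0, 0, 2, 0, 0, 0, 0.75, 0, 0, 2, 0, 0, 0, 0.75, -0.2, 1, 0, 0, 0, 0, 0.75, -0.5, 2, 0, 0, 0, 0, 0.75, -0.5, 2, 0, 0, 0, 0, 0.75, -0.5, 2, 0, 0, 0, 0, 0.75, -0.5, 2, 0, 0, 0, 0, 0.75, -0.5, 2, 0, 0, 0, 0, 0.75, -0.5, 2, 0, 0, 0, 0, 0.75, -0.5, 2, 0, 0, 0, 0, 0.75, -0.5, 2, 0, 0, 0, 0, 0.75, -0.5, 2, 0, 0, 0, 0, 0.75, -0.5, 2, 0, 0, 0, 0, 0.75, -0.5, 2, 0, 0, 0, 0, 0.75, -0.5, 2, 0, 0, 0, 0, 0.75]'

```text
clock: 6.17
eef_pos: [489.4, 101.2, 152.5]
eef_rot: [-3.141, 0.001, 0.129]
wrist_force: [-0.4, -0.7, -2.6]
finger_gap: 32.1
finger_force: 20.0
```

Call:
jog_arm --rows '[-0.5, 2, 0, 0, 0, 0, 0.75, -0.5, 2, 0, 0, 0, 0, 0.75, -0.5, 2, 0, 0, 0, 0, 0.75, -0.5, 2, 0, 0, 0, 0, 0.75, -0.5, 2, 0, 0, 0, 0, 0.75, -0.5, 2, 0, 0, 0, 0, 0.75, -0.5, 2, 0, 0, 0, 0, 0.75, -0.5, 2, 0, 0, 0, 0, 0.75, -0.3, 2, 0, 0, 0, 0, 0.75, 0, 1, 0, 0, 0, 0, 0.75, 0, 0, -2, 0, 0, 0, 0.75, 0, 0, -2, 0, 0, 0, 0.75, 0, 0, -2, 0, 0, 0, 0.75, 0, 0, -2, 0, 0, 0, 0.75, 0, 0, -1, 0, 0, 0, 0.75, 0, 0, 0, 0, 0, 0, 0.75, 0, 0, 0, 0, 0, 0, 0.75]'

```text
clock: 7.58
eef_pos: [447.6, 289.8, 63.6]
eef_rot: [3.141, 0.001, 0.129]
wrist_force: [0.2, 0.3, -1.2]
finger_gap: 32.1
finger_force: 20.0
```

Call:
jog_arm --rows '[0, 0, -1.2, 0, 0, 0, 0.75, 0, 0, -1, 0, 0, 0, 0.75, 0, 0, -0.5, 0, 0, 0, 0.75, 0, 0, -0.3, 0, 0, 0, 0.75, 0, 0, -0.2, 0, 0, 0, 0.75, 0, 0, 0, 0, 0, 0, 0.75, 0, 0, 0, 0, 0, 0, 0.75]'

```text
clock: 8.17
eef_pos: [447.8, 289.9, 31.6]
eef_rot: [-3.141, -0.0, 0.129]
wrist_force: [-0.6, -0.7, -2.0]
finger_gap: 31.9
finger_force: 20.0
```

Call:
jog_arm --rows '[0, 0, -0.1, 0, 0, 0, 0.75, 0, 0, 0, 0, 0, 0, 0.75, 0, 0, 0, 0, 0, 0, 0.6, 0, 0, 0, 0, 0, 0, 0.45, 0, 0, 0, 0, 0, 0, 0.36, 0, 0, 0, 0, 0, 0, 0.36, 0, 0, 1, 0, 0, 0, 0.36, 0, 0, 2, 0, 0, 0, 0.36, 0, 0, 2, 0, 0, 0, 0.36, 0, 0, 3, 0, 0, 0, 0.36, 0, 0, 3, 0, 0, 0, 0.36, 0, 0, 2, 0, 0, 0, 0.36]'

```text
clock: 9.17
eef_pos: [448.1, 290.1, 164.1]
eef_rot: [-3.14, -0.003, 0.129]
wrist_force: [0.1, 0.8, -0.2]
finger_gap: 60.2
finger_force: 0.0
```

Call:
jog_arm --rows '[0.9, -2.7, 0, 0, 0, -0.005, 0.4, 0.95, -2.73, 0, 0, 0, -0.005, 0.4, 0.95, -2.73, 0, 0, 0, -0.005, 0.4, 0.95, -2.73, 0, 0, 0, -0.005, 0.4, 0.95, -2.73, 0, 0, 0, -0.005, 0.4, 0.95, -2.73, 0, 0, 0, -0.005, 0.4, 0.95, -2.73, 0, 0, 0, -0.005, 0.4, 0.95, -2.73, 0, 0, 0, -0.005, 0.4, 0.95, -2.73, 0, 0, 0, -0.005, 0.4, 0.95, -2.73, 0, 0, 0, -0.005, 0.4, 0, 0, 0, 0, 0, 0, 0.4, 0, 0, -2, 0, 0, 0, 0.4, 0, 0, -2, 0, 0, 0, 0.4, 0, 0, 0, 0, 0, 0, 0.4, 0, 0, 0, 0, 0, 0, 0.4]'

```text
clock: 10.42
eef_pos: [541.8, 17.4, 120.7]
eef_rot: [-3.141, 0.001, 0.079]
wrist_force: [-0.5, -0.3, 1.0]
finger_gap: 57.0
finger_force: 0.0
```

```bash
python3 -c "
from h import *
p,d,m=snap('wrist','w4.png'); C=cloud(d,m);Z=C[...,2]; print(manip.read_state()['eef_pos'])
rect(Z>55,(270,400,200,360),65,m,'handle')
rect(abs(Z-14)<5,(270,400,150,330),14,m,'base')
"
```

```text
[542.41615642  17.38608678 121.61840084]
handle area 1376 ctr [502.3 -29.6] size [64.9 15.4] ang 7.9
base area 1046 ctr [553.9  20.1] size [38.1 23.7] ang 5.1
```

View pics/w4.png

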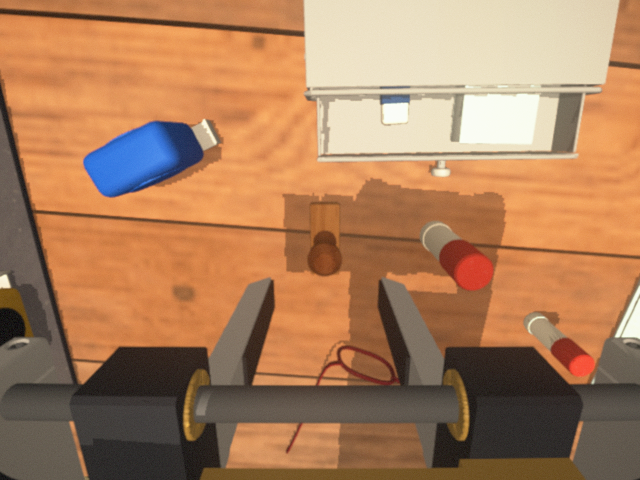

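Stamp handle (325,255) sits between the fingers at 272 and 380, so it's aligned. Descending to grip.

Call:
jog_arm --rows '[0, 0, -1.5, 0, 0, 0, 0.4, 0, 0, -1.5, 0, 0, 0, 0.4, 0, 0, -1.5, 0, 0, 0, 0.4, 0, 0, -1.5, 0, 0, 0, 0.4, 0, 0, -1.1, 0, 0, 0, 0.4, 0, 0, -1, 0, 0, 0, 0.4, 0, 0, 0, 0, 0, 0, 0.4, 0, 0, 0, 0, 0, 0, 0.55, 0, 0, 0, 0, 0, 0, 0.65, 0, 0, 0, 0, 0, 0, 0.8, 0, 0, 0, 0, 0, 0, 0.8, 0, 0, 0, 0, 0, 0, 0.8, 0, 0, 0, 0, 0, 0, 0.8]' --newtons 20

```text
clock: 11.55
eef_pos: [542.3, 17.2, 39.8]
eef_rot: [-3.142, -0.001, 0.079]
wrist_force: [-0.3, 1.7, 2.2]
finger_gap: 21.2
finger_force: 20.0
```

Call:
jog_arm --rows '[0, 0, 1, 0, 0, 0, 0.8, 0, 0, 2, 0, 0, 0, 0.8, 0, 0, 2, 0, 0, 0, 0.8, 0, 0, 2, 0, 0, 0, 0.8, 0, 0, 2, 0, 0, 0, 0.8, 0, 0, 2, 0, 0, 0, 0.8, 0, 0, 1, 0, 0, 0, 0.8, 0, 1, 0, 0, 0, 0, 0.8, 0, 2, 0, 0, 0, 0, 0.8, 0, 2, 0, 0, 0, 0, 0.8, 0, 2, 0, 0, 0, 0, 0.8, 0, 2, 0, 0, 0, 0, 0.8, 0, 2, 0, 0, 0, 0, 0.8, 0, 2, 0, 0, 0, 0, 0.8, 0, 2, 0, 0, 0, 0, 0.8, 0, 2, 0, 0, 0, 0, 0.8, 0, 2, 0, 0, 0, 0, 0.8, 0, 2, 0, 0, 0, 0, 0.8, 0, 2, 0, 0, 0, 0, 0.8, 0, 2, 0, 0, 0, 0, 0.8]'

```text
clock: 13.22
eef_pos: [541.3, 268.6, 158.0]
eef_rot: [3.141, 0.002, 0.079]
wrist_force: [-0.3, -0.1, -1.6]
finger_gap: 21.2
finger_force: 20.0
```

Call:
jog_arm --rows '[0, 2, 0, 0, 0, 0, 0.8, 0, 1.3, 0, 0, 0, 0, 0.8, 0, 0, -2, 0, 0, 0, 0.8, 0, 0, -2, 0, 0, 0, 0.8, 0, 0, -2, 0, 0, 0, 0.8, 0, 0, -2, 0, 0, 0, 0.8, 0, 0, -1.5, 0, 0, 0, 0.8, 0, 0, -1, 0, 0, 0, 0.8, 0, 0, -0.5, 0, 0, 0, 0.8, 0, 0, -0.2, 0, 0, 0, 0.8, 0, 0, 0, 0, 0, 0, 0.8, 0, 0, 0, 0, 0, 0, 0.8]'

```text
clock: 14.22
eef_pos: [542.5, 300.3, 48.2]
eef_rot: [-3.141, -0.001, 0.079]
wrist_force: [-0.3, -0.0, -0.1]
finger_gap: 21.4
finger_force: 20.0
```

Call:
jog_arm --rows '[0, 0, -0.1, 0, 0, 0, 0.8, 0, 0, 0, 0, 0, 0, 0.8, 0, 0, 0, 0, 0, 0, 0.65, 0, 0, 0, 0, 0, 0, 0.5, 0, 0, 0, 0, 0, 0, 0.4, 0, 0, 0, 0, 0, 0, 0.4, 0, 0, 1, 0, 0, 0, 0.4, 0, 0, 2, 0, 0, 0, 0.4, 0, 0, 2, 0, 0, 0, 0.4, 0, 0, 3, 0, 0, 0, 0.4, 0, 0, 3, 0, 0, 0, 0.4, 0, 0, 1, 0, 0, 0, 0.4]'

```text
clock: 15.22
eef_pos: [543.3, 300.7, 172.0]
eef_rot: [-3.139, -0.006, 0.079]
wrist_force: [0.5, 0.4, 0.8]
finger_gap: 56.7
finger_force: 0.0
```

Call:
jog_arm --rows '[0.06, -2.66, 0, 0, 0, 0, 0.4, 0.06, -2.66, 0, 0, 0, 0, 0.4, 0.06, -2.66, 0, 0, 0, 0, 0.4, 0.06, -2.66, 0, 0, 0, 0, 0.4, 0.06, -2.66, 0, 0, 0, 0, 0.4, 0.06, -2.66, 0, 0, 0, 0, 0.4, 0.06, -2.66, 0, 0, 0, 0, 0.4, 0.06, -2.66, 0, 0, 0, 0, 0.4, 0.06, -2.66, 0, 0, 0, 0, 0.4, 0.06, -2.66, 0, 0, 0, 0, 0.4, 0.06, -2.66, 0, 0, 0, 0, 0.4, 0.06, -2.66, 0, 0, 0, 0, 0.4, 0.06, -2.66, 0, 0, 0, 0, 0.4, 0.06, -2.66, 0, 0, 0, 0, 0.4, 0, 0, -2, 0, 0, 0, 0.4, 0, 0, -0.5, 0, 0, 0, 0.4, 0, 0, 0, 0, 0, 0, 0.4, 0, 0, 0, 0, 0, 0, 0.4]'

```text
clock: 16.72
eef_pos: [550.5, -71.6, 141.7]
eef_rot: [-3.141, 0.001, 0.08]
wrist_force: [-0.1, 0.3, 0.4]
finger_gap: 56.3
finger_force: 0.0
```

```bash
python3 -c "
from h import *
p,d,m=snap('wrist','w5.png'); C=cloud(d,m);Z=C[...,2]; print(manip.read_state()['eef_pos'])
hsv=cv2.cvtColor(p,cv2.COLOR_BGR2HSV)
red=((hsv[...,0]<6)|(hsv[...,0]>173))&(hsv[...,1]>150)
rect(red&(Z>80),(270,400,150,330),88,m,'cap'); rect(red,(270,400,150,330),88,m,'red')
for r in range(200,300,10):
    c=np.where(Z[r,275:375]>35)[0]+275
    if len(c): print(r,c[0],c[-1],end='; ')
"
```

```text
[550.77171    -71.61301725 142.10585242]
cap area 994 ctr [552.7 -72.4] size [24.7 22.7] ang 4.6
red area 1189 ctr [555.7 -72.2] size [30.8 22.7] ang 4.6
210 365 365; 230 278 335; 240 313 341; 250 301 344; 260 310 345; 270 311 344; 280 326 329; 290 343 343;
```

View pics/w5.png

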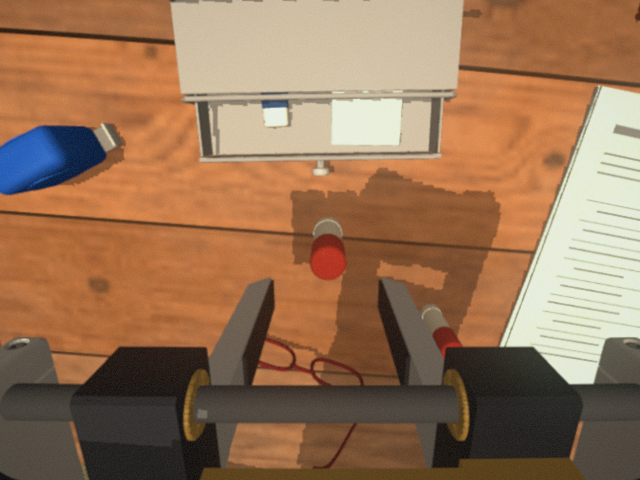

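Glue cap (328,258) is centred between the fingers (272/380). Gripping.

Call:
jog_arm --rows '[0.1, -0.08, -1.5, 0, 0, 0, 0.4, 0, 0, -1.5, 0, 0, 0, 0.4, 0, 0, -1.5, 0, 0, 0, 0.4, 0, 0, -1.5, 0, 0, 0, 0.4, 0, 0, -1.5, 0, 0, 0, 0.4, 0, 0, -1.5, 0, 0, 0, 0.4, 0, 0, -1, 0, 0, 0, 0.4, 0, 0, 0, 0, 0, 0, 0.4, 0, 0, 0, 0, 0, 0, 0.55, 0, 0, 0, 0, 0, 0, 0.65, 0, 0, 0, 0, 0, 0, 0.8, 0, 0, 0, 0, 0, 0, 0.8, 0, 0, 0, 0, 0, 0, 0.8, 0, 0, 0, 0, 0, 0, 0.8]' --newtons 20

```text
clock: 17.93
eef_pos: [551.8, -73.1, 41.9]
eef_rot: [3.141, -0.001, 0.079]
wrist_force: [-1.1, 1.0, 2.9]
finger_gap: 24.5
finger_force: 20.0
```

Call:
jog_arm --rows '[0, 0, 1, 0, 0, 0, 0.8, 0, 0, 2, 0, 0, 0, 0.8, 0, 0, 2, 0, 0, 0, 0.8, 0, 0, 2, 0, 0, 0, 0.8, 0, 0, 2, 0, 0, 0, 0.8, 0, 0, 2, 0, 0, 0, 0.8, 0, 0, 1, 0, 0, 0, 0.8, -0.1, 1, 0, 0, 0, 0, 0.8, -0.2, 2, 0, 0, 0, 0, 0.8, -0.2, 2, 0, 0, 0, 0, 0.8, -0.2, 2, 0, 0, 0, 0, 0.8, -0.2, 2, 0, 0, 0, 0, 0.8, -0.2, 2.5, 0, 0, 0, 0, 0.8, -0.2, 2.5, 0, 0, 0, 0, 0.8, -0.2, 2.5, 0, 0, 0, 0, 0.8, -0.2, 2.5, 0, 0, 0, 0, 0.8, -0.2, 2.5, 0, 0, 0, 0, 0.8, -0.2, 2.5, 0, 0, 0, 0, 0.8, -0.2, 2.5, 0, 0, 0, 0, 0.8, -0.2, 2.5, 0, 0, 0, 0, 0.8]'

```text
clock: 19.6
eef_pos: [525.5, 218.6, 160.2]
eef_rot: [3.141, 0.002, 0.079]
wrist_force: [0.2, -0.2, -0.3]
finger_gap: 24.5
finger_force: 20.0
```

Call:
jog_arm --rows '[-0.1, 2.5, 0, 0, 0, 0, 0.8, -0.1, 2.5, 0, 0, 0, 0, 0.8, -0.1, 2.5, 0, 0, 0, 0, 0.8, -0.1, 2.5, 0, 0, 0, 0, 0.8, -0.1, 2.5, 0, 0, 0, 0, 0.8, -0.1, 2.2, 0, 0, 0, 0, 0.8, -0.1, 1.5, 0, 0, 0, 0, 0.8, 0, 1, 0, 0, 0, 0, 0.8, 0, 0, 0, 0, 0, 0, 0.8, 0, 0, -2, 0, 0, 0, 0.8, 0, 0, -2, 0, 0, 0, 0.8, 0, 0, -2, 0, 0, 0, 0.8, 0, 0, -2, 0, 0, 0, 0.8, 0, 0, -1.5, 0, 0, 0, 0.8, 0, 0, -1, 0, 0, 0, 0.8, 0, 0, -0.5, 0, 0, 0, 0.8, 0, 0, -0.2, 0, 0, 0, 0.8, 0, 0, 0, 0, 0, 0, 0.8, 0, 0, 0, 0, 0, 0, 0.8]'

```text
clock: 21.18
eef_pos: [520.0, 389.1, 50.4]
eef_rot: [-3.141, -0.001, 0.079]
wrist_force: [1.0, 0.3, -0.5]
finger_gap: 24.9
finger_force: 20.0
```

Call:
jog_arm --rows '[0, 0, -0.1, 0, 0, 0, 0.8, 0, 0, 0, 0, 0, 0, 0.8, 0, 0, 0, 0, 0, 0, 0.65, 0, 0, 0, 0, 0, 0, 0.5, 0, 0, 0, 0, 0, 0, 0.4, 0, 0, 0, 0, 0, 0, 0.4, 0, 0, 1, 0, 0, 0, 0.4, 0, 0, 2, 0, 0, 0, 0.4, 0, 0, 2, 0, 0, 0, 0.4, 0, 0, 3, 0, 0, 0, 0.4, 0, 0, 3, 0, 0, 0, 0.4, 0, 0, 1, 0, 0, 0, 0.4]'

```text
clock: 22.18
eef_pos: [520.6, 389.7, 174.1]
eef_rot: [-3.138, -0.006, 0.079]
wrist_force: [0.4, 0.2, 1.0]
finger_gap: 56.3
finger_force: 0.0
```

Call:
jog_arm --rows '[0.2, -3, 0, 0, 0, 0, 0.6, 0.2, -3, 0, 0, 0, 0, 0.6, 0.2, -3, 0, 0, 0, 0, 0.6, 0.2, -3, 0, 0, 0, 0, 0.6, 0.2, -3, 0, 0, 0, 0, 0.6, 0.2, -3, 0, 0, 0, 0, 0.6, 0.2, -3, 0, 0, 0, 0, 0.6, 0.2, -3, 0, 0, 0, 0, 0.6, 0.2, -3, 0, 0, 0, 0, 0.6, 0.2, -3, 0, 0, 0, 0, 0.6, 0.2, -3, 0, 0, 0, 0, 0.6, 0.2, -3, 0, 0, 0, 0, 0.6, 0.2, -3, 0, 0, 0, 0, 0.6, 0.2, -3, 0, 0, 0, 0, 0.6, 0.2, -3, -2, 0, 0, 0, 0.6, 0, 0, -3, 0, 0, 0, 0.6, 0, 0, -2, 0, 0, 0, 0.6, 0, 0, 0, 0, 0, 0, 0.6, 0, 0, 0, 0, 0, 0, 0.6]'

```text
clock: 23.77
eef_pos: [549.3, -61.0, 98.4]
eef_rot: [-3.141, 0.001, 0.079]
wrist_force: [0.5, 0.1, 0.8]
finger_gap: 37.7
finger_force: 0.0
```

```bash
python3 -c "
from h import *
p,d,m=snap('wrist','w6.png'); C=cloud(d,m);Z=C[...,2]; print(manip.read_state()['eef_pos'])
"
```

```text
[549.97880251 -60.94815457  99.52121096]
```

View pics/w6.png

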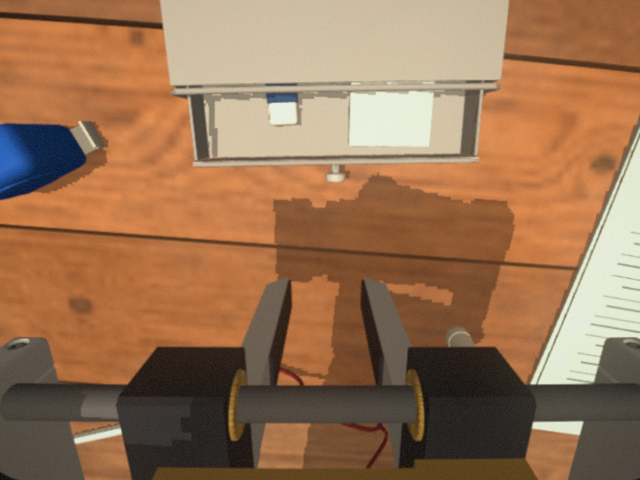

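Knob disc is at (336,176), stem just behind, rim at row ~161, clip box (391,115), eraser (282,110).

```bash
python3 -c "
from h import *
p,d,m=load('wrist'); C=cloud(d,m)
for q in [(327,177),(346,177),(336,172),(336,181)]: print(q,C[q[1],q[0]].round(1),plane([q],22,m)[0].round(1),plane([q],29,m)[0].round(1))
for q in [(195,165),(478,160),(195,160),(478,157)]: print('rim',q,C[q[1],q[0]].round(1),plane([q],38,m)[0].round(1))
for q in [(175,93),(498,88)]: print('roof',C[q[1],q[0]].round(1),plane([q],43,m)[0].round(1))
hsv=cv2.cvtColor(p,cv2.COLOR_BGR2HSV)
rect((hsv[...,2]>200)&(hsv[...,1]<40)&(C[...,2]>20),(340,450,80,155),31.6,m,'clip')
"
```

```text
(327, 177) [604.8 -56.9  27.4] [604.2 -57.   22. ] [605.  -56.9  29. ]
(346, 177) [602.9 -71.3   1. ] [605.2 -70.   22. ] [606.  -69.5  29. ]
(336, 172) [608.4 -62.7  25.8] [608.  -62.9  22. ] [608.7 -62.6  29. ]
(336, 181) [602.9 -63.1  30.2] [601.9 -63.4  22. ] [602.8 -63.1  29. ]
rim (195, 165) [607.1  27.3  38.9] [607.   27.6  38. ]
rim (478, 160) [ 624.4 -151.5   38.1] [ 624.4 -151.5   38. ]
rim (195, 160) [606.6  40.3   1.5] [610.2  27.6  38. ]
rim (478, 157) [ 626.3 -150.6   39.3] [ 626.2 -151.2   38. ]
roof [648.7  35.9  45.4] [648.9  36.9  43. ]
roof [ 667.  -153.9   41.4] [ 666.8 -153.2   43. ]
clip area 4349 ctr [644.8 -93.7] size [33.2 51.6] ang 4.0
```

Call:
jog_arm --rows '[1.75, -0.07, 0, 0, 0, 0.011, 0.6, 1.75, -0.07, 0, 0, 0, 0, 0.6, 1.75, -0.08, 0, 0, 0, 0, 0.6, 0, 0, -1.5, 0, 0, 0, 0.6, 0, 0, -1.5, 0, 0, 0, 0.6, 0, 0, -1.5, 0, 0, 0, 0.6, 0, 0, -1.5, 0, 0, 0, 0.6, 0, 0, -1, 0, 0, 0, 0.6, 0, 0, -0.7, 0, 0, 0, 0.6, 0, 0, 0, 0, 0, 0, 0.6, 0, 0, 0, 0, 0, 0, 0.7, 0, 0, 0, 0, 0, 0, 0.9, 0, 0, 0, 0, 0, 0, 0.9, 0, 0, 0, 0, 0, 0, 0.9, 0, 0, 0, 0, 0, 0, 0.9]' --newtons 15

```text
clock: 25.07
eef_pos: [602.4, -63.1, 22.1]
eef_rot: [-3.141, -0.001, 0.09]
wrist_force: [-0.7, 2.5, 3.6]
finger_gap: 12.9
finger_force: 15.0
```

Call:
jog_arm --rows '[-0.3, -0.03, 0, 0, 0, 0, 0.9, -0.6, -0.055, 0, 0, 0, 0, 0.9, -0.6, -0.055, 0, 0, 0, 0, 0.9, -0.6, -0.055, 0, 0, 0, 0, 0.9, -0.6, -0.055, 0, 0, 0, 0, 0.9, -0.6, -0.055, 0, 0, 0, 0, 0.9, -0.5, -0.045, 0, 0, 0, 0, 0.9, -0.4, -0.036, 0, 0, 0, 0, 0.9, -0.2, -0.02, 0, 0, 0, 0, 0.9, 0, 0, 0, 0, 0, 0, 0.9]'

```text
clock: 25.9
eef_pos: [557.7, -67.3, 22.0]
eef_rot: [3.142, -0.001, 0.09]
wrist_force: [0.2, 2.7, 5.5]
finger_gap: 13.2
finger_force: 15.0
```

Call:
jog_arm --rows '[-0.1, -0.01, 0, 0, 0, 0, 0.9, -0.1, -0.01, 0, 0, 0, 0, 0.9, -0.1, -0.01, 0, 0, 0, 0, 0.9, 0, 0, 0, 0, 0, 0, 0.9]'

```text
clock: 26.23
eef_pos: [557.0, -67.4, 22.2]
eef_rot: [3.141, -0.006, 0.09]
wrist_force: [15.7, 4.4, -4.9]
finger_gap: 13.0
finger_force: 15.0
```

Drawer's at its stop (15 N). Releasing and looking at the clip box.

Call:
jog_arm --rows '[0, 0, 0, 0, 0, 0, 0.75, 0, 0, 0, 0, 0, 0, 0.6, 0, 0, 0, 0, 0, 0, 0.6, 0, 0, 1, 0, 0, 0, 0.6, 0, 0, 2, 0, 0, 0, 0.6, 0, 0, 2, 0, 0, 0, 0.6, 0, -1, 2, 0, 0, 0, 0.3, 0, -1, 2, 0, 0, 0, 0.3, 0, -1, 2, 0, 0, 0, 0.3, 0, 0, 0, 0, 0, 0, 0.3, 0, 0, 0, 0, 0, 0, 0.3]'

```text
clock: 27.15
eef_pos: [555.2, -98.0, 132.6]
eef_rot: [3.141, -0.002, 0.089]
wrist_force: [-0.4, 0.7, -0.5]
finger_gap: 65.3
finger_force: 0.0
```

```bash
python3 -c "
from h import *
p,d,m=snap('wrist','w7.png'); C=cloud(d,m); print(manip.read_state()['eef_pos'])
hsv=cv2.cvtColor(p,cv2.COLOR_BGR2HSV)
rect((hsv[...,2]>190)&(hsv[...,1]<40)&(abs(C[...,2]-31.6)<8),(270,450,50,270),31.6,m,'clip')
"
```

```text
[554.74299301 -97.57037204 131.39595063]
clip area 6216 ctr [618.5 -95.7] size [69.  51.2] ang 3.9
```

View pics/w7.png

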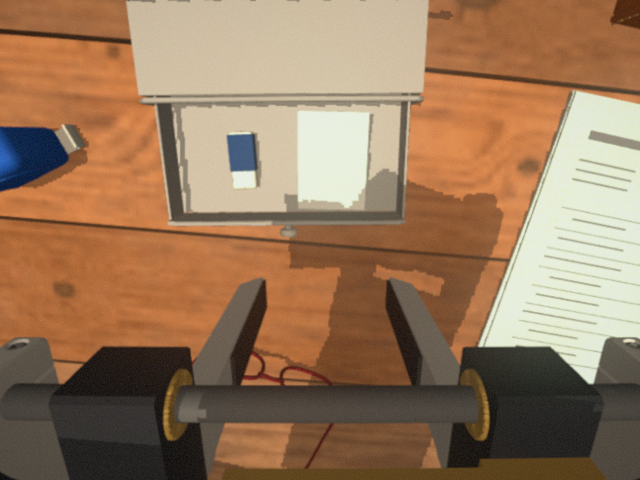

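Whole clip box is visible at (335,158), clear of the roof, with the eraser at (243,158). Gripping it.

Call:
jog_arm --rows '[2.1, 0.05, 0, 0, 0, -0.015, 0.3, 2.1, 0.05, 0, 0, 0, 0, 0.3, 2.1, 0.05, 0, 0, 0, 0, 0.3, 0, 0, -1.5, 0, 0, 0, 0.3, 0, 0, -2, 0, 0, 0, 0.3, 0, 0, -2, 0, 0, 0, 0.3, 0, 0, -2, 0, 0, 0, 0.3, 0, 0, -2, 0, 0, 0, 0.3, 0, 0, -1, 0, 0, 0, 0.3, 0, 0, 0, 0, 0, 0, 0.3, 0, 0, 0, 0, 0, 0, 0.3]'

```text
clock: 28.12
eef_pos: [617.8, -95.8, 26.2]
eef_rot: [-3.141, 0.001, 0.075]
wrist_force: [0.3, 0.2, 0.2]
finger_gap: 66.0
finger_force: 0.0
```

Call:
jog_arm --rows '[0, 0, -0.4, 0, 0, 0, 0.3, 0, 0, -0.35, 0, 0, 0, 0.3, 0, 0, 0, 0, 0, 0, 0.3, 0, 0, 0, 0, 0, 0, 0.36, 0, 0, 0, 0, 0, 0, 0.42, 0, 0, 0, 0, 0, 0, 0.6, 0, 0, 0, 0, 0, 0, 0.6, 0, 0, 0, 0, 0, 0, 0.6, 0, 0, 1, 0, 0, 0, 0.6, 0, 0, 2, 0, 0, 0, 0.6, 0, 0, 2, 0, 0, 0, 0.6, 0, 0, 2, 0, 0, 0, 0.6, 0, 0, 2, 0, 0, 0, 0.6, 0, 0, 0, 0, 0, 0, 0.6]' --newtons 15

```text
clock: 29.28
eef_pos: [619.7, -96.5, 113.8]
eef_rot: [3.14, -0.006, 0.075]
wrist_force: [-0.0, -0.3, 0.8]
finger_gap: 50.8
finger_force: 15.0
```

Call:
jog_arm --rows '[-0.65, -1.96, 0, 0, 0, 0, 0.6, -0.65, -1.96, 0, 0, 0, 0, 0.6, -0.65, -1.96, 0, 0, 0, 0, 0.6, -0.65, -1.96, 0, 0, 0, 0, 0.6, -0.65, -1.96, 0, 0, 0, 0, 0.6, -0.65, -1.96, 0, 0, 0, 0, 0.6, -0.65, -1.96, 0, 0, 0, 0, 0.6, -0.65, -1.96, 0, 0, 0, 0, 0.6, -0.65, -1.96, 0, 0, 0, 0, 0.6, -0.65, -1.96, 0, 0, 0, 0, 0.6, -0.65, -1.96, 0, 0, 0, 0, 0.6, -0.65, -1.96, 0, 0, 0, 0, 0.6, -0.65, -1.96, 0, 0, 0, 0, 0.6, -0.65, -1.96, 0, 0, 0, 0, 0.6, 0, 0, -2, 0, 0, 0, 0.6, 0, 0, -2, 0, 0, 0, 0.6, 0, 0, -2, 0, 0, 0, 0.6, 0, 0, -1, 0, 0, 0, 0.6, 0, 0, 0, 0, 0, 0, 0.6]'

```text
clock: 30.87
eef_pos: [525.9, -369.6, 36.2]
eef_rot: [-3.139, 0.003, 0.075]
wrist_force: [1.0, 0.1, -0.9]
finger_gap: 50.6
finger_force: 15.0
```

```bash
python3 -c "
from h import *
p,d,m=snap('wrist','w8.png'); print(manip.read_state()['eef_pos'])
C=cloud(d,m);hsv=cv2.cvtColor(p,cv2.COLOR_BGR2HSV)
rect((hsv[...,2]>150)&(hsv[...,1]<60)&(abs(C[...,2]-8)<9),(0,640,0,330),8,m,'papers')
"
```

```text
[ 526.68306555 -370.14829085   38.1001735 ]
papers area 90393 ctr [ 582.2 -372.4] size [182.2 248. ] ang 4.2
```

View pics/w8.png

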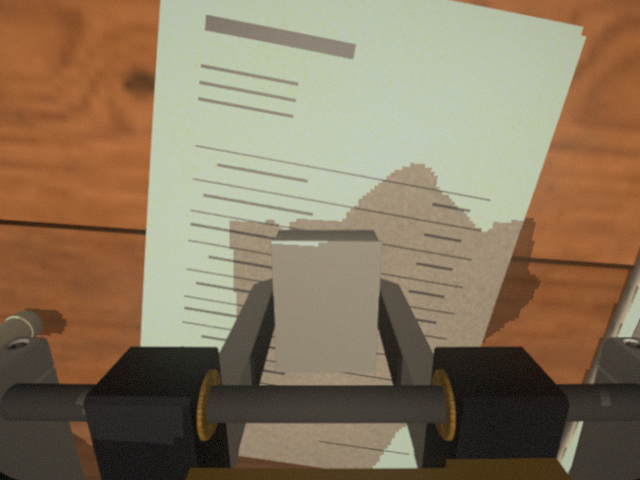

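Clip box at (327,300) is held flat and laterally centred on the papers, whose edges are at columns 145 and 490. Lowering and releasing.

Call:
jog_arm --rows '[0, 0, 0, 0, 0, 0, 0.6, 0, 0, -0.8, 0, 0, 0, 0.6, 0, 0, -0.6, 0, 0, 0, 0.6, 0, 0, -0.2, 0, 0, 0, 0.6, 0, 0, 0, 0, 0, 0, 0.6, 0, 0, 0, 0, 0, 0, 0.6]'

```text
clock: 31.42
eef_pos: [527.1, -370.5, 22.9]
eef_rot: [-3.142, 0.0, 0.075]
wrist_force: [0.3, -0.2, -0.3]
finger_gap: 51.0
finger_force: 15.0
```

Call:
jog_arm --rows '[0, 0, -0.2, 0, 0, 0, 0.6, 0, 0, -0.15, 0, 0, 0, 0.6, 0, 0, 0, 0, 0, 0, 0.6, 0, 0, 0, 0, 0, 0, 0.4, 0, 0, 0, 0, 0, 0, 0.3, 0, 0, 0, 0, 0, 0, 0.3, 0, 0, 1, 0, 0, 0, 0.3, 0, 0, 2, 0, 0, 0, 0.3, 0, 0, 2, 0, 0, 0, 0.3, 0, 0, 3, 0, 0, 0, 0.3, 0, 0, 2, 0, 0, 0, 0.3, 0, 0, 0, 0, 0, 0.015, 0.6, 0, 0, 0, 0, 0, 0, 0.6]'

```text
clock: 32.5
eef_pos: [527.4, -370.8, 121.0]
eef_rot: [3.14, -0.002, 0.091]
wrist_force: [0.6, 0.7, -0.3]
finger_gap: 55.7
finger_force: 0.0
```

Call:
jog_arm --rows '[0.25, 2.53, 0, 0, 0, 0, 0.6, 0.25, 2.53, 0, 0, 0, 0, 0.6, 0.25, 2.53, 0, 0, 0, 0, 0.6, 0.25, 2.53, 0, 0, 0, 0, 0.6, 0.25, 2.53, 0, 0, 0, 0, 0.6, 0.25, 2.53, 0, 0, 0, 0, 0.6, 0.25, 2.53, 0, 0, 0, 0, 0.6, 0.25, 2.53, 0, 0, 0, 0, 0.6, 0.25, 2.53, 0, 0, 0, 0, 0.6, 0.25, 2.53, 0, 0, 0, 0, 0.6, 0.25, 2.53, 0, 0, 0, 0, 0.6, 0.25, 2.53, 0, 0, 0, 0, 0.6, 0, 0, 0, 0, 0, 0, 0.6, 0, 0, -2, 0, 0, 0, 0.6, 0, 0, -2, 0, 0, 0, 0.6, 0, 0, -2, 0, 0, 0, 0.6, 0, 0, 0, 0, 0, 0, 0.6, 0, 0, 0, 0, 0, 0, 0.6]'

```text
clock: 34.0
eef_pos: [556.3, -67.2, 58.6]
eef_rot: [-3.141, 0.003, 0.089]
wrist_force: [-0.4, -0.5, 0.5]
finger_gap: 37.7
finger_force: 0.0
```

```bash
python3 -c "
from h import *
p,d,m=snap('wrist'); s=manip.read_state(); print(s['eef_pos'],s['eef_rot'])
cv2.imwrite('pics/w9.png',p)
P,D,M=snap('top','t9.png'); C=cloud(D,M); hsv=cv2.cvtColor(P,cv2.COLOR_BGR2HSV); Z=C[...,2]
rect((Z>22)&(hsv[...,1]<60),(415,500,200,320),32,M,'clip on papers')
"
```

```text
[557.04333067 -67.29600859  59.71755017] [-3.14149794e+00  5.13026416e-04  8.94676361e-02]
clip on papers area 484 ctr [ 525.1 -368.2] size [69.1 56.5] ang 2.4
```

View pics/t9.png

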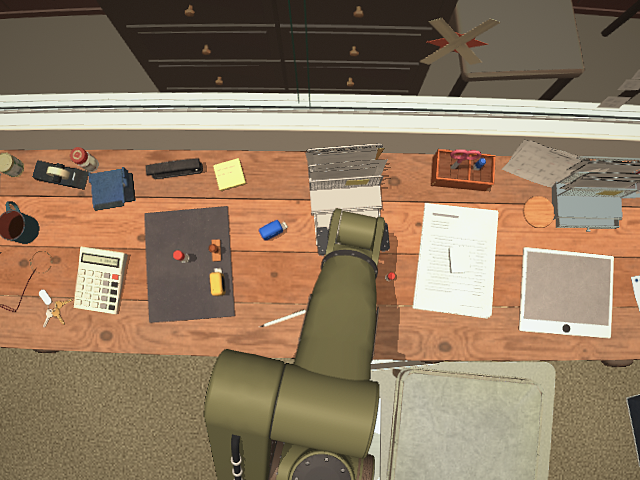

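Top view: clip box lies at the middle of the papers (453,260); glue (180,256), stamp (214,248) and tape (217,282) stand on the folder. Next: gripping the knob to push the drawer shut.

Call:
jog_arm --rows '[0, 0, -1.5, 0, 0, 0, 0.6, 0, 0, -1.5, 0, 0, 0, 0.6, 0, 0, -0.75, 0, 0, 0, 0.6, 0, 0, 0, 0, 0, 0, 0.6, 0, 0, 0, 0, 0, 0, 0.75, 0, 0, 0, 0, 0, 0, 0.9, 0, 0, 0, 0, 0, 0, 0.9, 0, 0, 0, 0, 0, 0, 0.9, 0, 0, 0, 0, 0, 0, 0.9]' --newtons 20

```text
clock: 34.85
eef_pos: [557.5, -67.3, 22.6]
eef_rot: [3.141, -0.001, 0.09]
wrist_force: [-0.2, -2.6, 2.5]
finger_gap: 12.8
finger_force: 20.0
```

Call:
jog_arm --rows '[0.3, 0.027, 0, 0, 0, 0, 0.9, 0.6, 0.054, 0, 0, 0, 0, 0.9, 0.6, 0.054, 0, 0, 0, 0, 0.9, 0.6, 0.054, 0, 0, 0, 0, 0.9, 0.6, 0.054, 0, 0, 0, 0, 0.9, 0.6, 0.054, 0, 0, 0, 0, 0.9, 0.6, 0.054, 0, 0, 0, 0, 0.9, 0.6, 0.054, 0, 0, 0, 0, 0.9, 0.6, 0.054, 0, 0, 0, 0, 0.9, 0.6, 0.054, 0, 0, 0, 0, 0.9, 0.6, 0.054, 0, 0, 0, 0, 0.9, 0.6, 0.054, 0, 0, 0, 0, 0.9, 0.6, 0.054, 0, 0, 0, 0, 0.9, 0.5, 0.045, 0, 0, 0, 0, 0.9, 0.4, 0.036, 0, 0, 0, 0, 0.9, 0.3, 0.027, 0, 0, 0, 0, 0.9, 0, 0, 0, 0, 0, 0, 0.9, 0, 0, 0, 0, 0, 0, 0.9]'

```text
clock: 36.35
eef_pos: [645.1, -59.0, 22.6]
eef_rot: [3.141, -0.002, 0.09]
wrist_force: [-0.9, -2.0, 7.3]
finger_gap: 12.7
finger_force: 20.0
```

Call:
jog_arm --rows '[0.1, 0.009, 0, 0, 0, 0, 0.9, 0.1, 0.009, 0, 0, 0, 0, 0.9, 0.1, 0.009, 0, 0, 0, 0, 0.9, 0.1, 0.009, 0, 0, 0, 0, 0.9, 0, 0, 0, 0, 0, 0, 0.9]'

```text
clock: 36.77
eef_pos: [647.3, -58.7, 22.5]
eef_rot: [-3.141, 0.003, 0.09]
wrist_force: [-13.3, -2.4, 15.7]
finger_gap: 12.9
finger_force: 20.0
```

Call:
jog_arm --rows '[-0.15, -0.014, 0, 0, 0, 0, 0.9, 0, 0, 0, 0, 0, 0, 0.75, 0, 0, 0, 0, 0, 0, 0.6, 0, 0, 0, 0, 0, 0, 0.6, 0, 0, 0, 0, 0, 0, 0.6, 0, 0, 1, 0, 0, 0, 0.6, 0, 0, 2, 0, 0, 0, 0.6, 0, 0, 3, 0, 0, 0, 0.6, 0, 0, 3, 0, 0, 0, 0.6, 0, 0, 3, 0, 0, 0, 0.6, 0, 0, 0, 0, 0, 0, 0.6]'

```text
clock: 37.68
eef_pos: [648.8, -59.1, 149.4]
eef_rot: [3.139, -0.009, 0.09]
wrist_force: [0.5, -0.5, 1.1]
finger_gap: 37.6
finger_force: 0.0
```

Call:
jog_arm --rows '[-1.32, 2.33, 0, 0, 0, 0.003, 0.36, -1.32, 2.33, 0, 0, 0, 0.003, 0.36, -1.32, 2.33, 0, 0, 0, 0.003, 0.36, -1.32, 2.33, 0, 0, 0, 0.003, 0.36, -1.32, 2.33, 0, 0, 0, 0.003, 0.36, -1.32, 2.33, 0, 0, 0, 0.003, 0.36, -1.32, 2.33, 0, 0, 0, 0.003, 0.36, -1.32, 2.33, 0, 0, 0, 0.003, 0.36, -1.32, 2.33, 0, 0, 0, 0.003, 0.36, -1.32, 2.33, 0, 0, 0, 0.003, 0.36, -1.32, 2.33, 0, 0, 0, 0.003, 0.36, -1.32, 2.33, 0, 0, 0, 0.003, 0.36, -1.32, 2.33, 0, 0, 0, 0.003, 0.36, -1.32, 2.33, 0, 0, 0, 0, 0.36, -1.32, 2.33, 0, 0, 0, 0, 0.36, 0, 0, -2, 0, 0, 0, 0.36, 0, 0, -2, 0, 0, 0, 0.36, 0, 0, 0, 0, 0, 0, 0.36, 0, 0, 0, 0, 0, 0, 0.36]'

```text
clock: 39.27
eef_pos: [448.3, 290.5, 101.9]
eef_rot: [3.141, 0.001, 0.129]
wrist_force: [-0.2, -0.3, 1.4]
finger_gap: 59.9
finger_force: 0.0
```

```bash
python3 -c "
from h import *
p,d,m=load('top'); p,d,m=snap('top'); C=cloud(d,m)
hsv=cv2.cvtColor(p,cv2.COLOR_BGR2HSV)
print([C[r,347].round(0).tolist() for r in range(190,236,4)])
p,d,m=snap('side'); cv2.imwrite('pics/s10.png',cv2.resize(p[160:340,240:440],None,fx=3,fy=3)); print(manip.read_state()['eef_pos'],manip.read_state()['eef_rot'])"
```

```text
[[709.0, -57.0, 41.0], [698.0, -57.0, 43.0], [687.0, -58.0, 42.0], [675.0, -58.0, 42.0], [664.0, -58.0, 43.0], [658.0, -59.0, 15.0], [644.0, -59.0, 30.0], [638.0, -60.0, 2.0], [627.0, -60.0, -1.0], [615.0, -60.0, 3.0], [603.0, -60.0, 5.0], [592.0, -60.0, 3.0]]
[449.15395688 290.69138773 103.21194603] [-3.14107112e+00 -1.29784600e-03  1.28401765e-01]
```

View pics/s10.png

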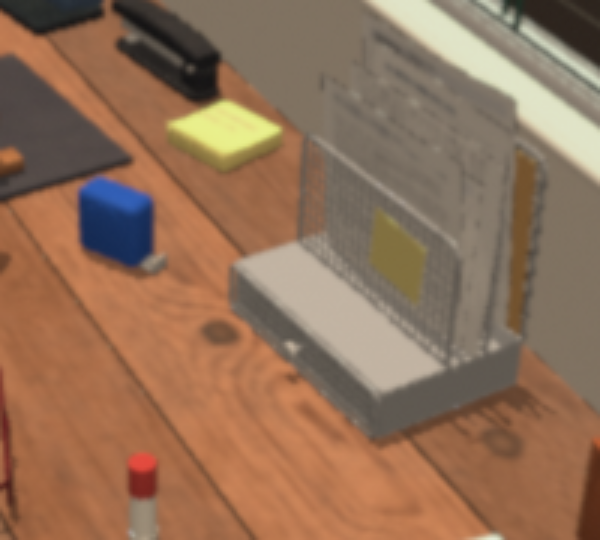

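Drawer is flush shut (knob at (290,347) of the crop). Picking up the tape.

Call:
jog_arm --rows '[-0.13, -0.08, -1.2, 0, 0, 0, 0.36, 0, 0, -1.5, 0, 0, 0, 0.36, 0, 0, -1.5, 0, 0, 0, 0.36, 0, 0, -1.5, 0, 0, 0, 0.36, 0, 0, -1.5, 0, 0, 0, 0.36, 0, 0, 0, 0, 0, 0, 0.36, 0, 0, 0, 0, 0, 0, 0.5, 0, 0, 0, 0, 0, 0, 0.6, 0, 0, 0, 0, 0, 0, 0.75, 0, 0, 0, 0, 0, 0, 0.75, 0, 0, 0, 0, 0, 0, 0.75, 0, 0, 0, 0, 0, 0, 0.75]' --newtons 20

```text
clock: 40.37
eef_pos: [447.6, 290.0, 30.7]
eef_rot: [-3.141, -0.001, 0.129]
wrist_force: [-0.5, -0.8, 6.7]
finger_gap: 31.9
finger_force: 20.0
```

Call:
jog_arm --rows '[0, 0, 1, 0, 0, 0, 0.75, 0, 0, 2, 0, 0, 0, 0.75, 0, 0, 2, 0, 0, 0, 0.75, 0, 0, 2, 0, 0, 0, 0.75, 0, 0, 2, 0, 0, 0, 0.75, 0, 0, 2, 0, 0, 0, 0.75, 0, 0, 1, 0, 0, 0, 0.75, 0.2, -1, 0, 0, 0, 0, 0.75, 0.5, -2, 0, 0, 0, 0, 0.75, 0.5, -2, 0, 0, 0, 0, 0.75, 0.5, -2, 0, 0, 0, 0, 0.75, 0.5, -2, 0, 0, 0, 0, 0.75, 0.5, -2, 0, 0, 0, 0, 0.75, 0.5, -2, 0, 0, 0, 0, 0.75, 0.5, -2, 0, 0, 0, 0, 0.75, 0.5, -2, 0, 0, 0, 0, 0.75, 0.5, -2, 0, 0, 0, 0, 0.75, 0.5, -2, 0, 0, 0, 0, 0.75, 0.5, -2, 0, 0, 0, 0, 0.75, 0.5, -2, 0, 0, 0, 0, 0.75]'

```text
clock: 42.03
eef_pos: [508.6, 38.2, 148.7]
eef_rot: [-3.141, 0.002, 0.129]
wrist_force: [0.3, 0.7, -2.3]
finger_gap: 31.6
finger_force: 20.0
```

Call:
jog_arm --rows '[0.5, -2, 0, 0, 0, 0, 0.75, 0.5, -2, 0, 0, 0, 0, 0.75, 0.5, -2, 0, 0, 0, 0, 0.75, 0.5, -2, 0, 0, 0, 0, 0.75, 0.5, -2, 0, 0, 0, 0, 0.75, 0.5, -2, 0, 0, 0, 0, 0.75, 0.5, -2, 0, 0, 0, 0, 0.75, 0.5, -2, 0, 0, 0, 0, 0.75, 0.34, -2, 0, 0, 0, 0, 0.75, 0, -1, 0, 0, 0, 0, 0.75, 0, 0, -2, 0, 0, 0, 0.75, 0, 0, -2, 0, 0, 0, 0.75, 0, 0, -2, 0, 0, 0, 0.75, 0, 0, -2, 0, 0, 0, 0.75, 0, 0, -2, 0, 0, 0, 0.75, 0, 0, 0, 0, 0, 0, 0.75, 0, 0, 0, 0, 0, 0, 0.75, 0, 0, 0, 0, 0, 0, 0.75]'

```text
clock: 43.53
eef_pos: [552.9, -150.3, 50.8]
eef_rot: [3.141, -0.001, 0.129]
wrist_force: [0.2, -0.2, -1.9]
finger_gap: 32.1
finger_force: 20.0
```

Position matches the pick pose. Lowering to 24 and releasing.

Call:
jog_arm --rows '[0, 0, -1.2, 0, 0, 0, 0.75, 0, 0, -0.8, 0, 0, 0, 0.75, 0, 0, -0.4, 0, 0, 0, 0.75, 0, 0, -0.25, 0, 0, 0, 0.75, 0, 0, 0, 0, 0, 0, 0.75, 0, 0, 0, 0, 0, 0, 0.75]'

```text
clock: 44.03
eef_pos: [552.7, -150.1, 23.5]
eef_rot: [-3.142, -0.0, 0.129]
wrist_force: [-1.8, 0.9, 1.0]
finger_gap: 32.2
finger_force: 20.0
```

Call:
jog_arm --rows '[0, 0, 0, 0, 0, 0, 0.65, 0, 0, 0, 0, 0, 0, 0.5, 0, 0, 0, 0, 0, 0, 0.4, 0, 0, 0, 0, 0, 0, 0.4, 0, 0, 1, 0, 0, 0, 0.4, 0, 0, 2, 0, 0, 0, 0.4, 0, 0, 3, 0, 0, 0, 0.4, 0, 0, 3, 0, 0, 0, 0.4, 0, 0, 3, 0, 0, 0, 0.4, 0, 0, 2, 0, 0, 0, 0.4, 0, 0, 0, 0, 0, 0, 0.4]'

```text
clock: 44.95
eef_pos: [554.3, -150.7, 169.0]
eef_rot: [3.138, -0.007, 0.129]
wrist_force: [0.5, -0.3, -0.1]
finger_gap: 56.6
finger_force: 0.0
```

Call:
jog_arm --rows '[-0.1, 3, 0, 0, 0, -0.005, 0.4, -0.1, 3, 0, 0, 0, -0.005, 0.4, -0.1, 3, 0, 0, 0, -0.005, 0.4, -0.1, 3, 0, 0, 0, -0.005, 0.4, -0.1, 3, 0, 0, 0, -0.005, 0.4, -0.1, 3, 0, 0, 0, -0.005, 0.4, -0.1, 3, 0, 0, 0, -0.005, 0.4, -0.1, 3, 0, 0, 0, -0.005, 0.4, -0.1, 3, 0, 0, 0, -0.005, 0.4, -0.13, 3, 0, 0, 0, -0.005, 0.4, 0, 3, 0, 0, 0, 0, 0.4, 0, 3, 0, 0, 0, 0, 0.4, 0, 3, 0, 0, 0, 0, 0.4, 0, 3, 0, 0, 0, 0, 0.4, 0, 3.05, 0, 0, 0, 0, 0.4, 0, 0, 0, 0, 0, 0, 0.4, 0, 0, -2, 0, 0, 0, 0.4, 0, 0, -2, 0, 0, 0, 0.4, 0, 0, 0, 0, 0, 0, 0.4, 0, 0, 0, 0, 0, 0, 0.4]'

```text
clock: 46.62
eef_pos: [542.0, 299.8, 123.0]
eef_rot: [3.141, 0.002, 0.079]
wrist_force: [-0.0, 0.4, 0.8]
finger_gap: 56.2
finger_force: 0.0
```

Call:
jog_arm --rows '[0.02, 0.04, -1.15, 0, 0, 0, 0.4, 0, 0, -1.5, 0, 0, 0, 0.4, 0, 0, -1.5, 0, 0, 0, 0.4, 0, 0, -1.5, 0, 0, 0, 0.4, 0, 0, -1, 0, 0, 0, 0.4, 0, 0, -1, 0, 0, 0, 0.4, 0, 0, 0, 0, 0, 0, 0.4, 0, 0, 0, 0, 0, 0, 0.55, 0, 0, 0, 0, 0, 0, 0.65, 0, 0, 0, 0, 0, 0, 0.8, 0, 0, 0, 0, 0, 0, 0.8, 0, 0, 0, 0, 0, 0, 0.8, 0, 0, 0, 0, 0, 0, 0.8]' --newtons 20

```text
clock: 47.7
eef_pos: [542.7, 300.8, 47.3]
eef_rot: [-3.141, -0.001, 0.079]
wrist_force: [-0.5, 1.1, 1.6]
finger_gap: 21.3
finger_force: 20.0
```

Call:
jog_arm --rows '[0, 0, 1, 0, 0, 0, 0.8, 0, 0, 2, 0, 0, 0, 0.8, 0, 0, 2, 0, 0, 0, 0.8, 0, 0, 2, 0, 0, 0, 0.8, 0, 0, 2, 0, 0, 0, 0.8, 0, 0, 2, 0, 0, 0, 0.8, 0, 0, 1, 0, 0, 0, 0.8, -0.04, -1, 0, 0, 0, 0, 0.8, 0, -2, 0, 0, 0, 0, 0.8, 0, -2, 0, 0, 0, 0, 0.8, 0, -2, 0, 0, 0, 0, 0.8, 0, -2, 0, 0, 0, 0, 0.8, 0, -2, 0, 0, 0, 0, 0.8, 0, -2, 0, 0, 0, 0, 0.8, 0, -2, 0, 0, 0, 0, 0.8, 0, -2, 0, 0, 0, 0, 0.8, 0, -2, 0, 0, 0, 0, 0.8, 0, -2, 0, 0, 0, 0, 0.8, 0, -2, 0, 0, 0, 0, 0.8, 0, -2, 0, 0, 0, 0, 0.8]'

```text
clock: 49.37
eef_pos: [541.3, 49.1, 165.8]
eef_rot: [-3.142, 0.002, 0.079]
wrist_force: [-0.8, 0.4, -1.3]
finger_gap: 21.5
finger_force: 20.0
```

Call:
jog_arm --rows '[0, -2, 0, 0, 0, 0, 0.8, 0, -1.36, 0, 0, 0, 0, 0.8, 0, 0, 0, 0, 0, 0, 0.8, 0, 0, -2, 0, 0, 0, 0.8, 0, 0, -2, 0, 0, 0, 0.8, 0, 0, -2, 0, 0, 0, 0.8, 0, 0, -2, 0, 0, 0, 0.8, 0, 0, -2, 0, 0, 0, 0.8, 0, 0, -1, 0, 0, 0, 0.8, 0, 0, -0.5, 0, 0, 0, 0.8, 0, 0, 0, 0, 0, 0, 0.8, 0, 0, 0, 0, 0, 0, 0.8, 0, 0, 0, 0, 0, 0, 0.8]'

```text
clock: 50.45
eef_pos: [542.7, 17.2, 52.9]
eef_rot: [3.141, -0.002, 0.079]
wrist_force: [0.0, -0.8, 0.1]
finger_gap: 21.4
finger_force: 20.0
```

Call:
jog_arm --rows '[0, 0, -0.7, 0, 0, 0, 0.8, 0, 0, -0.4, 0, 0, 0, 0.8, 0, 0, -0.2, 0, 0, 0, 0.8, 0, 0, 0, 0, 0, 0, 0.8, 0, 0, 0, 0, 0, 0, 0.8]'

```text
clock: 50.87
eef_pos: [542.4, 17.1, 39.6]
eef_rot: [3.142, -0.001, 0.079]
wrist_force: [-3.6, -0.2, 9.5]
finger_gap: 21.1
finger_force: 20.0
```

Call:
jog_arm --rows '[0, 0, 0, 0, 0, 0, 0.65, 0, 0, 0, 0, 0, 0, 0.5, 0, 0, 0, 0, 0, 0, 0.4, 0, 0, 0, 0, 0, 0, 0.4, 0, 0, 1, 0, 0, 0, 0.4, 0, 0, 2, 0, 0, 0, 0.4, 0, 0, 3, 0, 0, 0, 0.4, 0, 0, 3, 0, 0, 0, 0.4, 0, 0, 3, 0, 0, 0, 0.4, 0, 0, 0, 0, 0, 0, 0.4]'

```text
clock: 51.7
eef_pos: [544.3, 17.1, 165.5]
eef_rot: [3.141, -0.009, 0.079]
wrist_force: [0.3, -0.1, 1.6]
finger_gap: 56.3
finger_force: 0.0
```

Call:
jog_arm --rows '[-0.18, 3, 0, 0, 0, 0, 0.4, -0.18, 3, 0, 0, 0, 0, 0.4, -0.18, 3, 0, 0, 0, 0, 0.4, -0.18, 3, 0, 0, 0, 0, 0.4, -0.18, 3, 0, 0, 0, 0, 0.4, -0.18, 3, 0, 0, 0, 0, 0.4, -0.18, 3, 0, 0, 0, 0, 0.4, -0.18, 3, 0, 0, 0, 0, 0.4, -0.18, 3, 0, 0, 0, 0, 0.4, -0.18, 3, 0, 0, 0, 0, 0.4, -0.18, 3, 0, 0, 0, 0, 0.4, -0.22, 3, 0, 0, 0, 0, 0.4, 0, 1.2, 0, 0, 0, 0, 0.4, 0, 0, 0, 0, 0, 0, 0.4, 0, 0, -2, 0, 0, 0, 0.4, 0, 0, 0, 0, 0, 0, 0.4, 0, 0, 0, 0, 0, 0, 0.4]'

```text
clock: 53.12
eef_pos: [520.1, 387.6, 138.5]
eef_rot: [3.14, 0.002, 0.078]
wrist_force: [0.8, 0.2, -0.6]
finger_gap: 56.2
finger_force: 0.0
```

Call:
jog_arm --rows '[0, 0, 0, 0, 0, 0, 0.4, 0, 0, -2, 0, 0, 0, 0.4, 0, 0, -2, 0, 0, 0, 0.4, 0, 0, -2, 0, 0, 0, 0.4, 0, 0, -1.5, 0, 0, 0, 0.4, 0, 0, -1, 0, 0, 0, 0.4, 0, 0, -0.6, 0, 0, 0, 0.4, 0, 0, 0, 0, 0, 0, 0.4, 0, 0, 0, 0, 0, 0, 0.4]'

```text
clock: 53.87
eef_pos: [520.6, 389.2, 48.9]
eef_rot: [-3.141, -0.001, 0.079]
wrist_force: [-1.2, 0.9, -0.0]
finger_gap: 56.1
finger_force: 0.0
```

Call:
jog_arm --rows '[0, 0, 0, 0, 0, 0, 0.55, 0, 0, 0, 0, 0, 0, 0.65, 0, 0, 0, 0, 0, 0, 0.8, 0, 0, 0, 0, 0, 0, 0.8, 0, 0, 0, 0, 0, 0, 0.8, 0, 0, 0, 0, 0, 0, 0.8, 0, 0, 1, 0, 0, 0, 0.8, 0, 0, 2, 0, 0, 0, 0.8, 0, 0, 2, 0, 0, 0, 0.8, 0, 0, 2, 0, 0, 0, 0.8, 0, 0, 2, 0, 0, 0, 0.8, 0, 0, 2, 0, 0, 0, 0.8, 0, 0, 1, 0, 0, 0, 0.8]' --newtons 20

```text
clock: 54.95
eef_pos: [520.7, 389.5, 171.4]
eef_rot: [-3.14, -0.003, 0.079]
wrist_force: [-0.0, 0.2, -0.0]
finger_gap: 24.6
finger_force: 20.0
```

Call:
jog_arm --rows '[0.1, -1.2, 0, 0, 0, 0, 0.8, 0.16, -2.5, 0, 0, 0, 0, 0.8, 0.16, -2.5, 0, 0, 0, 0, 0.8, 0.16, -2.5, 0, 0, 0, 0, 0.8, 0.16, -2.5, 0, 0, 0, 0, 0.8, 0.16, -2.5, 0, 0, 0, 0, 0.8, 0.16, -2.5, 0, 0, 0, 0, 0.8, 0.16, -2.5, 0, 0, 0, 0, 0.8, 0.16, -2.5, 0, 0, 0, 0, 0.8, 0.16, -2.5, 0, 0, 0, 0, 0.8, 0.16, -2.5, 0, 0, 0, 0, 0.8, 0.16, -2.5, 0, 0, 0, 0, 0.8, 0.16, -2.5, 0, 0, 0, 0, 0.8, 0.16, -2.5, 0, 0, 0, 0, 0.8, 0.16, -2.5, 0, 0, 0, 0, 0.8, 0.16, -2.5, 0, 0, 0, 0, 0.8, 0.16, -2.5, 0, 0, 0, 0, 0.8, 0.16, -2.5, 0, 0, 0, 0, 0.8, 0.16, -1.5, 0, 0, 0, 0, 0.8, 0.14, -1, 0, 0, 0, 0, 0.8]'

```text
clock: 56.62
eef_pos: [550.4, -75.0, 166.8]
eef_rot: [-3.141, 0.002, 0.077]
wrist_force: [-0.1, -0.7, -0.2]
finger_gap: 24.9
finger_force: 20.0
```

Call:
jog_arm --rows '[0, 0, 0, 0, 0, 0, 0.8, 0, 0, -2, 0, 0, 0, 0.8, 0, 0, -2, 0, 0, 0, 0.8, 0, 0, -2, 0, 0, 0, 0.8, 0, 0, -2, 0, 0, 0, 0.8, 0, 0, -2, 0, 0, 0, 0.8, 0, 0, -1, 0, 0, 0, 0.8, 0, 0, 0, 0, 0, 0, 0.8, 0, 0, 0, 0, 0, 0, 0.8, 0, 0, 0, 0, 0, 0, 0.8]'

```text
clock: 57.45
eef_pos: [551.9, -72.7, 59.1]
eef_rot: [3.141, -0.001, 0.079]
wrist_force: [0.0, -0.0, -0.5]
finger_gap: 24.6
finger_force: 20.0
```

Call:
jog_arm --rows '[0, 0, -1, 0, 0, 0, 0.8, 0, 0, -0.4, 0, 0, 0, 0.8, 0, 0, -0.3, 0, 0, 0, 0.8, 0, 0, 0, 0, 0, 0, 0.8, 0, 0, 0, 0, 0, 0, 0.8]'

```text
clock: 57.87
eef_pos: [551.4, -72.9, 40.8]
eef_rot: [-3.142, 0.0, 0.079]
wrist_force: [0.5, 0.6, -0.6]
finger_gap: 24.8
finger_force: 20.0
```

Call:
jog_arm --rows '[0, 0, 0, 0, 0, 0, 0.65, 0, 0, 0, 0, 0, 0, 0.5, 0, 0, 0, 0, 0, 0, 0.4, 0, 0, 0, 0, 0, 0, 0.4, 0, 0, 1, 0, 0, 0, 0.4, 0, 0, 2, 0, 0, 0, 0.4, 0, 0, 3, 0, 0, 0, 0.4, 0, 0, 3, 0, 0, 0, 0.4, 0, 0, 3, 0, 0, 0, 0.4, -1.8, 0.1, 2, 0, 0, -0.016, 0, -1.8, 0.1, 2, 0, 0, 0, 0, -1.8, 0.1, 1, 0, 0, 0, 0, 0, 0, 0, 0, 0, 0, 0, 0, 0, 0, 0, 0, 0, 0, 0, 0, 0, 0, 0, 0, 0]'

```text
clock: 59.12
eef_pos: [497.6, -69.9, 210.9]
eef_rot: [-3.142, -0.0, 0.063]
wrist_force: [0.6, 0.2, -0.0]
finger_gap: 91.9
finger_force: 0.0
```

```bash
cp h.py /tmp; python3 -c "
from h import *
p,d,m=snap('wrist','w11.png'); s=manip.read_state(); print(s['eef_pos'],s['eef_rot'])"; python3 meas.py 2>&1 | head -6
python3 -c "
import cv2,numpy as np
a=cv2.imread('pics/w2.png');b=cv2.imread('pics/w11.png')
cv2.imwrite('pics/cmp.png',cv2.resize(np.vstack([a[0:270,40:480],b[0:270,40:480]]),None,fx=1.1,fy=1.1))"
```

```text
[497.62623861 -69.88123589 210.49256892] [-3.14137583e+00  7.07482666e-04  6.27969837e-02]
tape top area 2262 ctr [ 551.9 -147.6] size [59.6 31.8] ang 6.2
tape yellow area 1245 ctr [ 560.7 -146.8] size [42.4 28.9] ang 11.1
glue top area 739 ctr [549.1 -72.4] size [24.  23.5] ang 3.6
glue red area 570 ctr [549.9 -72.3] size [24.  21.8] ang 3.6
stamp handle area 576 ctr [542.   15.4] size [22.4 23. ] ang 3.5
stamp base area 1121 ctr [541.5  16.6] size [58.8 24.9] ang 4.1
```

View pics/cmp.png

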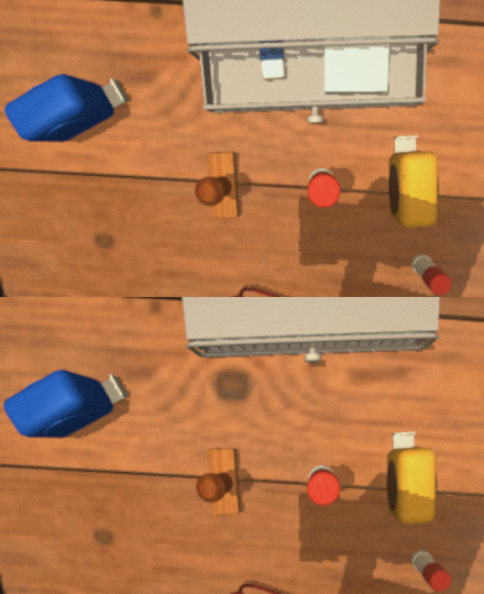

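The before/after views match: stamp (217,480), glue (322,485) and tape (412,485) are upright within about 2 mm of their start positions, and the drawer is shut. The arm is clear of everything, so I'm handing in.

```bash
python3 -c "
from cell import manip
print(manip.sign_off())"
```

```text
the job is handed in; nothing more can be done
None
```

The job is done and handed in: the clip box lies flat on the middle of the papers, the drawer is shut with the eraser left inside, and the tape measure, stamp and glue stick stand upright within about 2 mm of where they started.

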